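# Level the tacking plate by its screw foot and hold the level down

### The job

Push the spirit level square and flush into the corner of the two fences on the steel plate, then turn the foot's wing knob until the bubble rests between the two lines of the vial. With the bubble still centred, press straight down on the top of the level with your fingers, gently, at about 10 newtons, and finish while still pressing: do not let go at the end. Leave the small steel collar on the plate, the flat offcut beside the foot and the wire brush where they lie.

Things in the scene. Friction and masses are not known exactly. Their poses are not given: they have to be found in the camera images.
- plate: Steel plate 200 mm (its x) by 360 mm (y), 10 thick, about 55 mm above the table on a bolted-down grey frame; hinged at its -y end, carried by the screw foot at +y. Origin on the hinge line, mid-width, 12 mm below the top face; it spans y -15 to 345, x -100 to 100. It starts with its +y end too low by 8 to 22 mrad. Stiff under a press.
- corner (a point): Inner corner of the two aluminium fences (22 mm high) at the plate's top face; axes as the plate's. The long fence runs along y, its face looking to -x (the robot); the end fence, at the hinge end, runs along x, its face looking to +y. The level belongs on the -x, +y side: flush, its origin is 13 mm to -x and 100 mm to +y of this point.
- level: Loose spirit level: straight aluminium bar 26 mm wide (its x), 200 long (y), 40 high, 0.28 to 0.44 kg, lying on the plate roughly along the plate's y. Origin at the centre of its underside.
- press (a point): Middle of the plain part of the level's top, 10 mm to -y of the level's origin, 40 mm above its underside: the place to press. The plain part runs 90 mm to -y and 30 mm to +y of it. Level and plate are stiff and hardly give.
- vial (a point): On the level, midway between the vial's two lines, 55 mm to +y of the level's origin, at its top. The vial is 70 mm long in a notch of the top, with two black lines 23 mm apart; the bubble is pale, 17 mm long.
- bubble (a joint): Position of the bubble's middle along the vial (m), positive to the level's +y; 0 is midway between the lines. It runs to the higher end, 0.8 mm per mrad of slope, 24 mm at most, and settles in about 1 s.
- knob_grip (a point): On the wing knob's upright axis, mid-height of the wing, 98 mm above the table, 50 mm past the plate's +y end. The wing is a steel bar 52 mm long, 14 wide, 30 high; this point's x axis runs along it and turns with it. Clockwise from above raises the plate's +y end 16 mrad per rad and moves the bubble 12.8 mm to +y per rad. Level is 0.5 to 1.4 rad clockwise of the start. Stays where left (0.2 N m); does not rise.
- nut: Bystander: loose round steel collar, 32 mm across, 14 mm high, on the plate near the hinge end on the robot's side. Origin under its centre, as for all bystanders.
- offcut: Bystander: flat dark steel offcut 70 x 40 x 8 mm on the table beyond the foot.
- wire_brush: Bystander: wire brush 260 mm long, 41 mm high, wooden back, on the table at the robot's right.
There are look-alikes about, which are no part of the job. What is meant by the level is not green or orange, and is the larger of those in its own colour.

How it is judged:
By the outcome, as a careful person would: the job done as asked, in the order asked, and still so for the second after the job is handed in, while the arm keeps its last pose, push and grip.
It also fails if it takes over 72 s, if anything falls off the work surface, if the arm or the gripper's body presses on something with over 40 N, if the wrist force passes 120 N, or if a joint passes its speed limit or range.

### The arm

A 6-joint arm with a two-finger parallel gripper is mounted at the origin on the work surface. World frame = base frame: x ahead of the robot, y to its left, z up, the work surface at z = 0. Lengths are in m, angles in rad, forces in N, time in s.
With the tool pointing down it reaches from about 0.3 to 0.875 m from the base axis. Payload 6.4 kg.
Tool frame: the origin (TCP) lies at the very end of the fingers, on their centre line; the grasp point (between the pads) lies grip_point_offset behind it (grip_point_offset is the distance from the TCP to the grasp point, in m); y points along the fingers, x is the direction in which the jaws open and shut, and the axes are right-handed (so a half turn about y gives the same grasp; the last joint's range is limited). The gripper opens to 85 mm and grips with 20 to 120 N. Pads are 22 mm wide; open, the fingers measure 114 mm over their backs; the gripper's body (76 mm by 85 mm) begins 54 mm behind the grasp point. The pads swing forward as they close: fully open they stand 13 mm farther back than shut.
Start: joints at [-1.359, 0.181, 1.607, -0, 1.354, -0.206], TCP at [0.233, -0.526, 0.231] pointing down, gripper open.
Joint ranges: [-2.99, 2.99], [-0.89, 2.07], [0.3, 2.58], [-1.14, 4.28], [0, 2.63], [-3.12, 3.12]. Speed limits (rad/s): [2.57, 2.57, 3.01, 3.14, 3.14, 3.14].

### API

Orientations are given as a unit quaternion [w, x, y, z].
In Python, from bench import get_obs, camera, camera_model, hand_in, grip_point_offset gives the robot as it stands.
- The arm moves only by the shell command python3 -m jog 'ROWS'. ROWS is JSON, a list of rows, each a list of 7 numbers: the shift along the tool's x, y, z in mm, then the turn, a rotation vector about the tool's x, y, z in degrees, then the gripper's target within -1 to 1 (shut at 1, half-way at 0, fully open at -1). In form: [[x, y, z, ax, ay, az, grip], ...]. A call has 1 to 8 rows; each row shifts and turns the commanded pose from where the row before left it, along the tool's axes as they then stand; what a row does not reach is not made up. A row lasts 1/12 s, in which the tool goes at most 41.7 mm and 7.16 degrees, less where a joint would pass 70% of its speed; a pose out of reach is approached as far as the arm can. A call is refused whole if a number of a shift passes 41.7 or a number of a turn 7.16, either way. A call with a gripper value outside its range is refused whole. The fingers move at their own pace and stop on an object; the grip force is fixed at half the most. Time passes only in rows, so rows that do not move let the fingers close. It gives the time, the measured TCP pose, the force and the opening at its end, in the units of the state.
- get_obs(): the state, without advancing time (a new reading comes with each control period).
- camera(name): name is "side" or "top"; returns the picture (420x560x3 uint8, blue, green, red); there is no depth.
- camera_model(name): a dict with "K" (3x3 intrinsics, pixels), "pose" (4x4, takes a point from camera to world coordinates). Camera axes: x right, y down, z forward; pixel columns grow to the right and rows downward; lengths in m; the calibration is good to about 2 mm. A picture is of the moment at which its call begins. camera_model takes no time and is no camera call.
- hand_in(): hands the job in, once; it reports no verdict.
The state is a dict: "time_s": time; "q": joint angles; "dq": joint speeds; "joint_efforts": joint torques, N m; "eef_pos": TCP position; "eef_rot": TCP orientation; "wrist_force": force on the tool from outside, world axes, zero at the start; "torque": the same for the moment, N m; "opening": opening from 0.0 (shut) to 1.0 (fully open).
Only numpy, scipy, OpenCV 4.12 (cv2) and the standard library are available. Lean on these libraries where they do the work, as an engineer would, in place of code of your own. Each camera call takes 0.05 s, during which the arm holds its last target.

## Working session

There is one attempt and no reset: what is moved stays moved. The work goes in short steps, Python scripts to look and compute and a shell command to move; the robot and the scene stay as the last step left them, time stands still between calls to the robot, and variables do not carry over. Pictures are saved under pics/ and viewed, and the job is handed in when it is done.

```bash
ls; mkdir -p pics
python3 - <<'E'
from bench import *
import cv2, numpy as np
np.set_printoptions(precision=4,suppress=True)
o=get_obs()
for k,v in o.items(): print(k,v)
print(grip_point_offset if not callable(grip_point_offset) else grip_point_offset())
for n in ["side","top"]:
    cv2.imwrite(f"pics/{n}0.png",camera(n)); m=camera_model(n); print(n,m["K"],m["pose"])
E
```

```text
pics
time_s 0.0
q [-1.3593  0.1816  1.608  -0.      1.3538 -0.2063]
dq [ 0.0005 -0.0009 -0.0014 -0.0015 -0.0003 -0.0005]
joint_efforts [ -0.0004 -44.4878 -35.134   -0.0003   0.0091  -0.    ]
eef_pos [ 0.2332 -0.525   0.2304]
eef_rot [ 0.5933 -0.5924  0.3859 -0.385 ]
wrist_force [ 0.9762 -0.2187  0.5665]
torque [0.0157 0.0107 0.0007]
opening 1.0016776031628323
0.0187
side [[421.1295   0.     278.7498]
 [  0.     421.1295 208.1952]
 [  0.       0.       1.    ]] [[-0.7967 -0.3272  0.5081  0.011 ]
 [-0.604   0.4023 -0.688   0.6411]
 [ 0.0208 -0.855  -0.5182  0.6003]
 [ 0.      0.      0.      1.    ]]
top [[509.9975   0.     284.034 ]
 [  0.     509.9975 210.167 ]
 [  0.       0.       1.    ]] [[-0.01   -0.9925  0.1221  0.3237]
 [-0.9998  0.0077 -0.0192 -0.0206]
 [ 0.0181 -0.1223 -0.9923  1.5194]
 [ 0.      0.      0.      1.    ]]
```

View pics/side0.png

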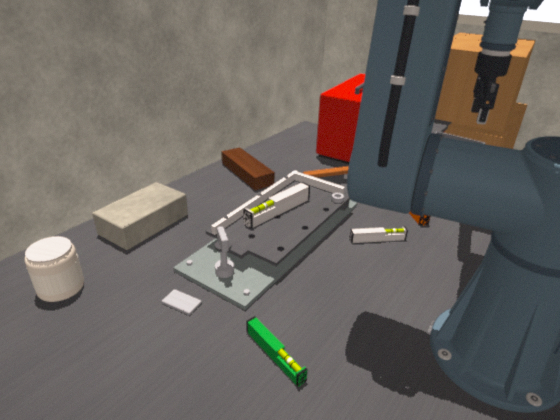

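View pics/top0.png

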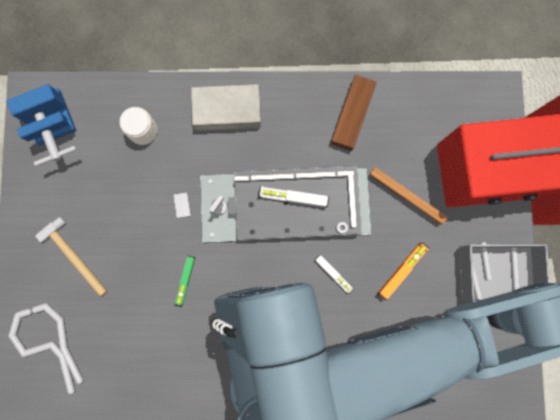

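Run:
```python
import cv2
a=cv2.imread("pics/top0.png")[155:255,190:380]; cv2.imwrite("pics/top0c.png",cv2.resize(a,None,fx=4,fy=4,interpolation=cv2.INTER_CUBIC))
a=cv2.imread("pics/side0.png")[160:310,170:370]; cv2.imwrite("pics/side0c.png",cv2.resize(a,None,fx=4,fy=4,interpolation=cv2.INTER_CUBIC))
```

```text
(no output)
```

View pics/top0c.png

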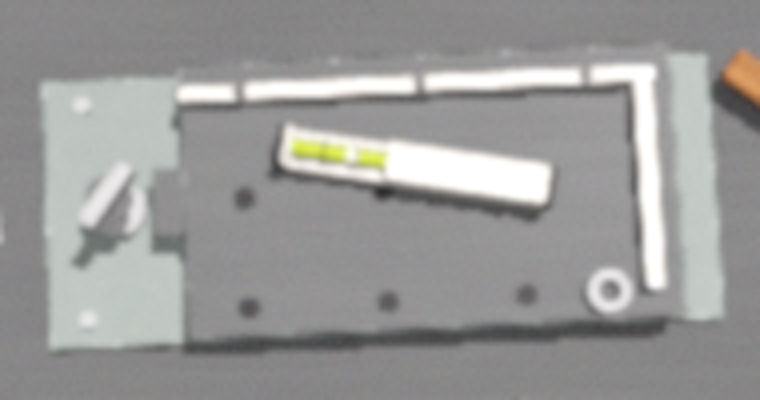

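View pics/side0c.png

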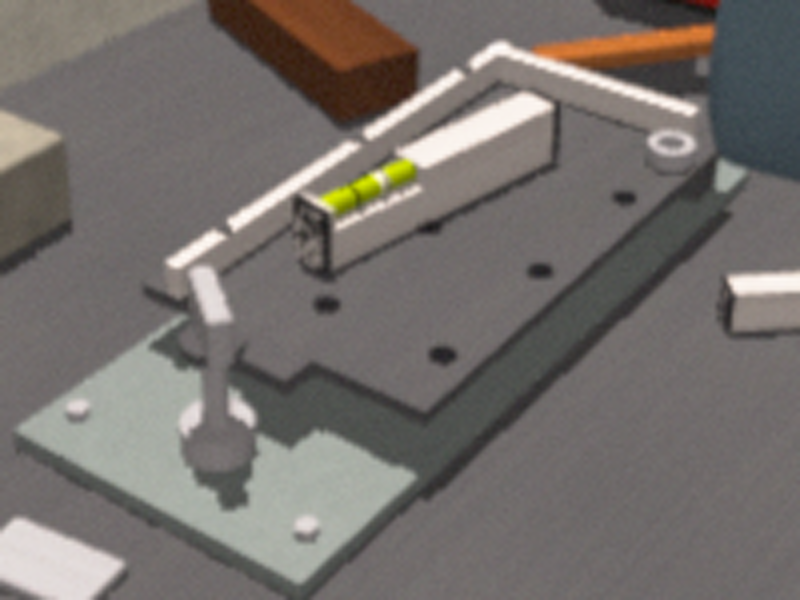

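```bash
cat > h.py <<'E'
import numpy as np, cv2
from bench import *
np.set_printoptions(precision=4,suppress=True)
def ray(n,u,v):
    m=camera_model(n); K=np.array(m["K"]);T=np.array(m["pose"])
    d=T[:3,:3]@np.linalg.solve(K,[u,v,1.]); return T[:3,3],d/np.linalg.norm(d)
def onz(n,u,v,z):
    c,d=ray(n,u,v); return c+d*(z-c[2])/d[2]
def tri(ps,pt):
    a,d=ray("side",*ps); b,e=ray("top",*pt)
    s=np.linalg.lstsq(np.c_[d,-e],b-a,rcond=None)[0]
    p,q=a+s[0]*d,b+s[1]*e
    return (p+q)/2,np.linalg.norm(p-q)*1e3
def proj(n,P):
    m=camera_model(n); T=np.array(m["pose"]); c=T[:3,:3].T@(np.array(P)-T[:3,3]); p=np.array(m["K"])@c; return p[:2]/p[2]
def quad(P,mm): print(P,mm)
E
python3 - <<'E'
from h import *
for n,(y0,y1,x0,x1) in {"top":(155,255,190,380),"side":(160,310,170,370)}.items():
    im=cv2.imread(f"pics/{n}0.png"); g=im.min(axis=2)
    for th in ([200] if n=="top" else [205]):
        m=(g>th).astype(np.uint8); m[:y0]=0;m[y1:]=0;m[:,:x0]=0;m[:,x1:]=0
        k,l,s,c=cv2.connectedComponentsWithStats(m)
        for i in range(1,k):
            if s[i,4]<25: continue
            pts=np.argwhere(l==i)[:,::-1].astype(np.float32)
            r=cv2.minAreaRect(pts); print(n,th,s[i],c[i],r, cv2.boxPoints(r).round(1).tolist())
    cv2.imwrite(f"pics/m_{n}.png",cv2.resize(m[y0:y1,x0:x1]*255,None,fx=4,fy=4,interpolation=cv2.INTER_NEAREST))
    cv2.imwrite(f"pics/z_{n}.png",cv2.resize(im[y0:y1,x0:x1],None,fx=4,fy=4,interpolation=cv2.INTER_NEAREST))
E
```

```text
top 200 [338 171  18  56 314] [350.6242 194.6178] ((346.87872314453125, 198.50653076171875), (55.78342819213867, 15.08608341217041), 86.90594482421875) [[337.79998779296875, 171.10000610351562], [352.8999938964844, 170.1999969482422], [355.8999938964844, 226.0], [340.8999938964844, 226.8000030517578]]
top 200 [296 172  39   5 156] [315.2692 174.0769] ((315.0, 174.0), (4.0, 38.0), 90.0) [[296.0, 172.0], [334.0, 172.0], [334.0, 176.0], [296.0, 176.0]]
top 200 [251 174  43   6 173] [271.8035 176.1445] ((271.98455810546875, 176.1597900390625), (4.041281700134277, 42.09290313720703), 87.39744567871094) [[250.89999389648438, 175.10000610351562], [292.8999938964844, 173.1999969482422], [293.1000061035156, 177.1999969482422], [251.10000610351562, 179.10000610351562]]
top 200 [234 176  15   4  57] [240.8772 177.5614] ((241.0, 177.5), (3.0, 14.0), 90.0) [[234.0, 176.0], [248.0, 176.0], [248.0, 179.0], [234.0, 179.0]]
top 200 [261 187  67  19 545] [297.9725 196.244 ] ((293.5679626464844, 195.6683807373047), (66.88103485107422, 10.268604278564453), 7.765166759490967) [[259.70001220703125, 196.19
[... 2358 characters left out ...]
75), (12.965337753295898, 4.427187919616699), 71.56504821777344) [[218.10000610351562, 227.3000030517578], [222.3000030517578, 225.89999389648438], [226.39999389648438, 238.1999969482422], [222.1999969482422, 239.60000610351562]]
side 205 [353 229  17   4  66] [361.2424 230.5   ] ((361.0, 230.5), (3.0, 16.0), 90.0) [[353.0, 229.0], [369.0, 229.0], [369.0, 232.0], [353.0, 232.0]]
side 205 [170 290  30  20 369] [182.5556 300.3848] ((182.9741668701172, 301.06036376953125), (29.41264533996582, 14.312403678894043), 23.198591232299805) [[166.60000610351562, 301.79998779296875], [172.3000030517578, 288.70001220703125], [199.3000030517578, 300.29998779296875], [193.6999969482422, 313.3999938964844]]
```

View pics/m_side.png

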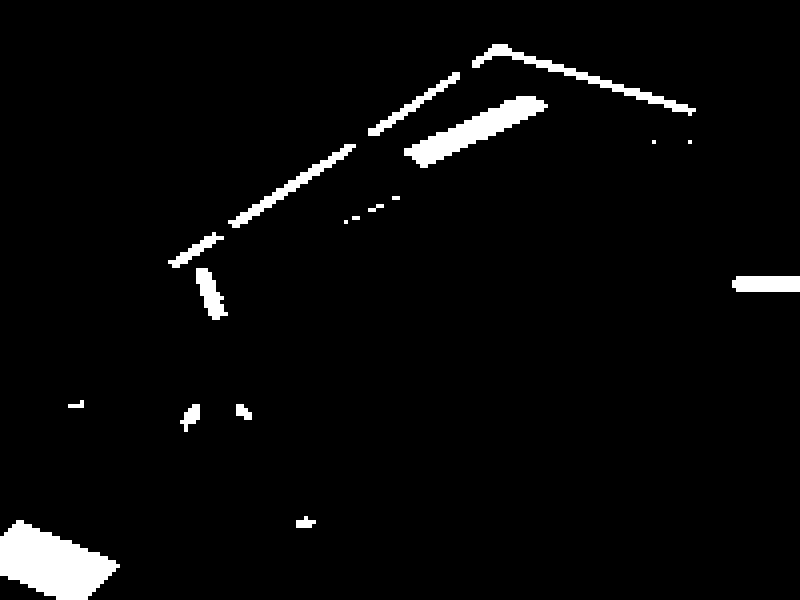

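View pics/m_top.png

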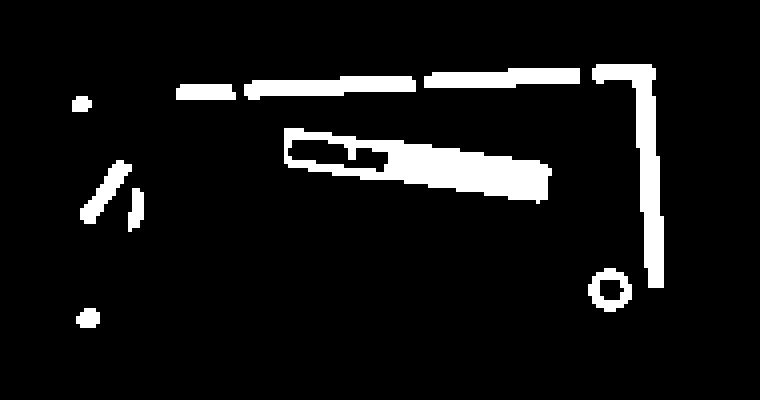

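Run:
```python
from h import *
S=lambda x,y:((x+.5)/4-.5+170,(y+.5)/4-.5+160)
T=lambda x,y:((x+.5)/4-.5+190,(y+.5)/4-.5+155)
for n,s,t in [("fence outer corner",(500,45),(656,65)),("endfence tip outer",(694,108),(664,287)),("long fence +y end, outer",(168,263),(177,86)),
 ("level -y/+x corner",(520,96),(551,163)),("level -y,-x",(548,104),(548,202)),("level +y -x",(331,212),(283,165)),("level +y +x",(297,197),(286,126)),
 ("knob end A",(201,268),(124,163)),("knob B",(218,318),(87,217)),("collar c",(672,142),(610,290)),("offcut",(53,563),(-28,203))]:
    print(n,*tri(S(*s),T(*t)))
```

```text
fence outer corner [ 0.6155 -0.2506  0.0729] 1.9689300920838513
endfence tip outer [ 0.4561 -0.2505  0.0765] 6.422255989466851
long fence +y end, outer [0.6016 0.0947 0.0719] 0.24044382387273716
level -y/+x corner [ 0.5428 -0.1709  0.089 ] 3.857530849644186
level -y,-x [ 0.516  -0.1667  0.0937] 7.869095196909587
level +y -x [0.5422 0.0194 0.0923] 3.912189870853142
level +y +x [0.5702 0.0171 0.0905] 3.4838214071346876
knob end A [0.54   0.1285 0.1118] 0.5172414661111434
knob B [0.5028 0.1543 0.1109] 1.49351508240635
collar c [ 0.4531 -0.2141  0.0681] 2.0814544304539373
offcut [0.5275 0.2532 0.0056] 2.032393512585399
```

```bash
cat >> h.py <<'E'
from scipy.spatial.transform import Rotation as Ro
def Rt(o=None):
    q=(o or get_obs())["eef_rot"]; return Ro.from_quat([q[1],q[2],q[3],q[0]])
def plan(target,yaw_x=None):
    """target TCP world; yaw_x: desired world angle (deg) of tool x axis (mod 180). prints tool-frame shift mm and rotvec deg"""
    o=get_obs(); R=Rt(o)
    M=R.as_matrix(); print("toolx",M[:,0],"tooly",M[:,1],"toolz",M[:,2])
    d=M.T@(np.array(target)-np.array(o["eef_pos"]))*1e3
    print("shift tool mm",d)
    if yaw_x is not None:
        best=None
        for a in (yaw_x,yaw_x+180):
            x=np.array([np.cos(np.radians(a)),np.sin(np.radians(a)),0]);y=np.array([0,0,-1.]);z=np.cross(x,y)
            rv=(R.inv()*Ro.from_matrix(np.c_[x,y,z])).as_rotvec(degrees=True); print("turn",a,rv)
    print("q",np.array(o["q"]),"pos",np.array(o["eef_pos"]))
E
python3 - <<'E'
from h import *
g=cv2.imread("pics/top0.png").min(axis=2).astype(float)
def sub(prof,th=170):  # first falling crossing
    i=np.argmax(prof); 
    while prof[i]>th: i+=1
    return i-1+(prof[i-1]-th)/(prof[i-1]-prof[i])
P=[]
for c in list(range(254,292,4))+list(range(298,333,4)):
    r=168+sub(g[168:184,c]); P.append(onz("top",c,r,0.0745)[:2])
P=np.array(P); a=np.polyfit(P[:,1],P[:,0],1); print("long inner x=a*y+b",a,"res",np.abs(np.polyval(a,P[:,1])-P[:,0]).max(), np.degrees(np.arctan(-a[0])))
Q=[]
for r in range(182,216,3):
    prof=g[r,340:358][::-1]; c=357-sub(prof); Q.append(onz("top",c,r,0.076)[:2])
Q=np.array(Q); b=np.polyfit(Q[:,0],Q[:,1],1); print("end inner y=b*x+c",b,np.degrees(np.arctan(b[0])),np.abs(np.polyval(b,Q[:,0])-Q[:,1]).max())
y=(b[0]*a[1]+b[1])/(1-a[0]*b[0]); print("corner",a[0]*y+a[1],y)
plan([0.485,-0.09,0.13],90+2.5)
E
```

```text
long inner x=a*y+b [-0.0413  0.5925] res 0.0008517038621809192 2.3678269306772353
end inner y=b*x+c [ 0.0403 -0.2569] 2.3069598298745446 0.0007362387369536094
corner 0.6020881594056844 -0.23263547163658535
toolx [ 0.4057 -0.914  -0.0016] tooly [-0.0003  0.0016 -1.    ] toolz [0.914  0.4057 0.0003]
shift tool mm [-295.3055  101.0633  406.6217]
turn 92.5 [  -0.1299 -158.5631    0.0016]
turn 272.5 [-0.0011 21.4368 -0.0928]
q [-1.3593  0.1815  1.6079 -0.      1.3538 -0.2063] pos [ 0.2332 -0.525   0.2305]
```

```bash
python3 -m jog '[[0,0,0,0,7.15,0,1],[0,0,0,0,7.15,0,1],[0,0,0,0,7.15,0,1],[0,0,0,0,0,0,1]]'
python3 - <<'E'
from h import *
plan([0.485,-0.09,0.13],90+2.4)
E
```

```text
time_s: 0.43
eef_pos: [0.2332, -0.5252, 0.2308]
eef_rot: [0.51, -0.509, 0.49, -0.49]
wrist_force: [-0.7, -0.3, -0.3]
opening: 0.455
toolx [ 0.0389 -0.9992 -0.001 ] tooly [-0.0002  0.001  -1.    ] toolz [ 0.9992  0.0389 -0.0002]
shift tool mm [-425.0054  101.1366  268.5301]
turn 92.4 [  0.088  179.8317   0.0184]
turn 272.4 [ 0.0117 -0.1683 -0.056 ]
q [-1.3593  0.1812  1.6075 -0.      1.3538  0.1726] pos [ 0.2332 -0.5252  0.2308]
```

```bash
python3 -m jog '[[-32.7,0,20.6,0,0,0,1],[-32.7,0,20.6,0,0,0,1],[-32.7,0,20.6,0,0,0,1],[-32.7,0,20.6,0,0,0,1],[-32.7,0,20.6,0,0,0,1],[-32.7,0,20.6,0,0,0,1],[-32.7,0,20.6,0,0,0,1],[-32.7,0,20.6,0,0,0,1]]'; python3 -m jog '[[-32.7,10,20.6,0,0,0,1],[-32.7,10,20.6,0,0,0,1],[-32.7,20,20.6,0,0,0,1],[-32.7,20,20.6,0,0,0,1],[-32.7,20,20.6,0,0,0,1],[0,0,0,0,0,0,1],[0,0,0,0,0,0,1]]';python3 - <<'E'
from h import *
plan([0.485,-0.09,0.065],90+2.35)
print(get_obs()["wrist_force"])
cv2.imwrite("pics/s1.png",cv2.resize(camera("side")[130:330,150:420],None,fx=2.9,fy=2.9))
E
```

```text
time_s: 1.1
eef_pos: [0.387, -0.2552, 0.2312]
eef_rot: [0.512, -0.512, 0.488, -0.488]
wrist_force: [0.4, 0.0, -0.0]
opening: -0.006
time_s: 1.68
eef_pos: [0.4794, -0.0912, 0.1522]
eef_rot: [-0.512, 0.513, -0.488, 0.486]
wrist_force: [-0.3, -1.3, 0.5]
opening: -0.001
toolx [ 0.0513 -0.9987 -0.0016] tooly [-0.0032  0.0014 -1.    ] toolz [ 0.9987  0.0513 -0.0032]
shift tool mm [-0.7207 87.2321  5.9494]
turn 92.35 [  -0.142  -179.4103   -0.2845]
turn 272.35 [ 0.1817  0.5894 -0.0907]
q [-0.4317  0.0779  1.893  -0.0001  1.1743  1.0878] pos [ 0.4794 -0.0912  0.1522]
[-0.2648 -1.3134  0.5402]
```

View pics/s1.png

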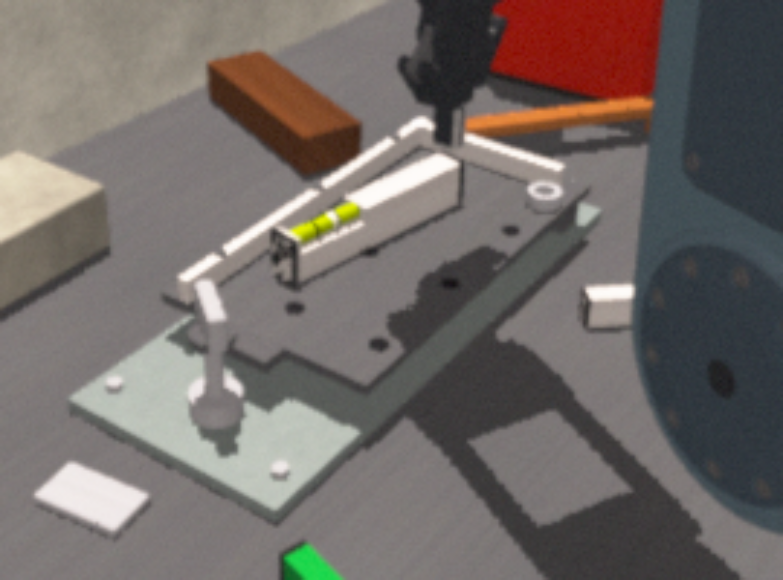

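```bash
python3 -m jog '[[0,30,2,0,0.6,0,1],[0,30,2,0,0,0,1],[0,20,2,0,0,0,1],[0,0,0,0,0,0,1],[0,0,0,0,0,0,1]]';python3 - <<'E'
from h import *
plan([0.485,-0.09,0.066],90+2.35)
print(get_obs()["wrist_force"])
cv2.imwrite("pics/s2.png",cv2.resize(camera("side")[130:330,150:420],None,fx=2.9,fy=2.9))
cv2.imwrite("pics/t2.png",cv2.resize(camera("top")[155:255,190:380],None,fx=4,fy=4))
E
```

```text
time_s: 2.15
eef_pos: [0.4854, -0.0944, 0.074]
eef_rot: [-0.508, 0.508, -0.492, 0.491]
wrist_force: [0.5, -0.2, 0.1]
opening: -0.001
toolx [ 0.0324 -0.9995 -0.0004] tooly [-0.0012  0.0003 -1.    ] toolz [ 0.9995  0.0324 -0.0012]
shift tool mm [-4.4241  7.9578 -0.2715]
turn 92.35 [  0.0345 179.5046   0.1086]
turn 272.35 [ 0.0693 -0.4954 -0.022 ]
q [-0.4325  0.2137  1.9249 -0.0002  1.0042  1.1061] pos [ 0.4854 -0.0944  0.074 ]
[ 0.5293 -0.2113  0.1438]
```

View pics/s2.png

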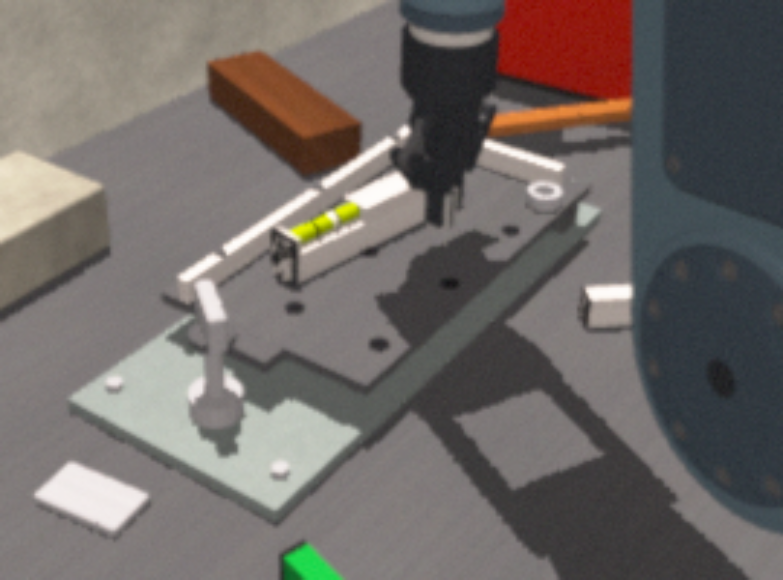

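View pics/t2.png

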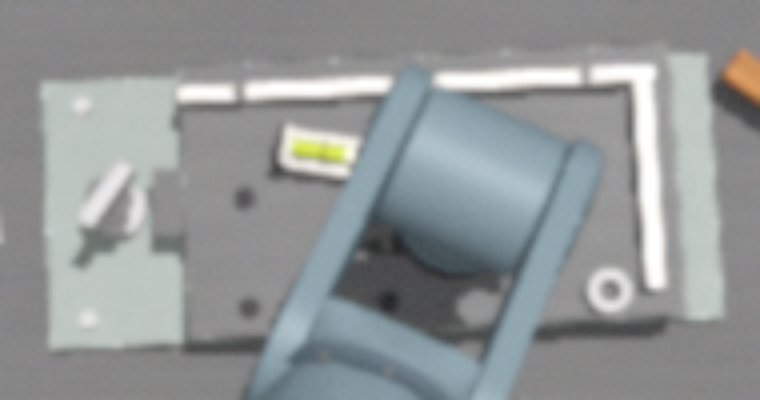

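```bash
python3 -m jog '[[0,8,2,0,-0.5,0,1],[0,0,8,0,0,0,1],[0,0,8,0,0,0,1],[0,0,6,0,0,0,1],[0,0,6,0,0,0,1],[0,0,6,0,0,0,1],[0,0,6,0,0,0,1],[0,0,6,0,0,0,1]]'; python3 -m jog '[[0,0,4,0,0,0,1],[0,0,4,0,0,0,1],[0,0,3,0,0,0,1],[0,0,2,0,0,0,1],[0,0,0,0,0,0,1]]';python3 - <<'E'
from h import *
plan([0.559,-0.09,0.066],90+2.35)
cv2.imwrite("pics/s3.png",cv2.resize(camera("side")[130:330,150:420],None,fx=2.9,fy=2.9))
E
```

```text
time_s: 2.92
eef_pos: [0.5342, -0.0912, 0.0658]
eef_rot: [-0.51, 0.511, -0.49, 0.489]
wrist_force: [-3.9, -0.3, 3.1]
opening: 0.0
time_s: 3.33
eef_pos: [0.5474, -0.0907, 0.0658]
eef_rot: [0.51, -0.51, 0.489, -0.49]
wrist_force: [-0.4, 0.1, -0.1]
opening: -0.004
toolx [ 0.0417 -0.9991 -0.    ] tooly [ 0.0006  0.     -1.    ] toolz [0.9991 0.0417 0.0006]
shift tool mm [-0.2416 -0.1876 11.6276]
turn 92.35 [  -0.001  -179.9623    0.0508]
turn 272.35 [-0.0323  0.0377 -0.0006]
q [-0.3783  0.3436  1.7758  0.0003  1.0216  1.1507] pos [ 0.5474 -0.0907  0.0658]
```

View pics/s3.png

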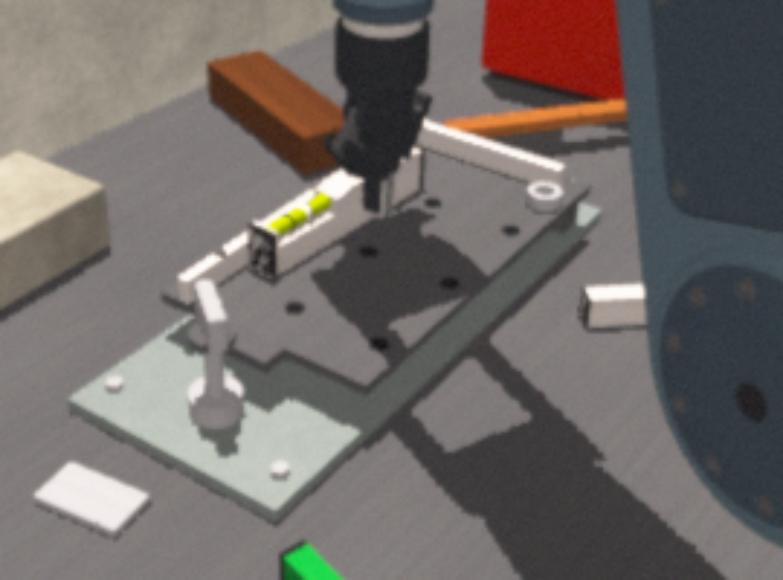

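```bash
python3 -m jog '[[0,0,3,0,0,0,1],[0,0,3,0,0,0,1],[0,0,3,0,0,0,1],[0,0,0,0,0,0,1]]'; python3 -m jog '[[0,0,2,0,0,0,1],[0,0,0,0,0,0,1]]'; python3 -m jog '[[0,0,2,0,0,0,1],[0,0,0,0,0,0,1]]'
```

```text
time_s: 3.72
eef_pos: [0.5567, -0.0904, 0.0659]
eef_rot: [0.511, -0.51, 0.489, -0.49]
wrist_force: [-1.0, -0.3, -0.2]
opening: 0.001
time_s: 3.88
eef_pos: [0.5582, -0.0904, 0.0659]
eef_rot: [0.51, -0.51, 0.489, -0.49]
wrist_force: [-1.6, -0.7, -0.5]
opening: 0.002
time_s: 4.05
eef_pos: [0.5602, -0.0903, 0.0659]
eef_rot: [0.51, -0.51, 0.489, -0.49]
wrist_force: [-1.2, -0.4, -0.3]
opening: 0.003
```

```bash
python3 -m jog '[[0,0,2,0,0,0,1],[0,0,0,0,0,0,1]]'; python3 -m jog '[[0,0,1,0,0,0,1],[0,0,0,0,0,0,1]]';  python3 -m jog '[[0,0,1,0,0,0,1],[0,0,0,0,0,0,1]]'
python3 - <<'E'
from h import *
cv2.imwrite("pics/s4.png",cv2.resize(camera("side")[130:330,150:420],None,fx=2.9,fy=2.9))
cv2.imwrite("pics/t4.png",cv2.resize(camera("top")[155:255,190:380],None,fx=4,fy=4))
E
```

```text
time_s: 4.22
eef_pos: [0.5621, -0.0902, 0.0658]
eef_rot: [-0.51, 0.51, -0.489, 0.489]
wrist_force: [-1.2, -1.0, 0.4]
opening: 0.004
time_s: 4.38
eef_pos: [0.5621, -0.0901, 0.0658]
eef_rot: [-0.51, 0.511, -0.49, 0.489]
wrist_force: [-5.7, -1.0, 3.9]
opening: -0.001
time_s: 4.55
eef_pos: [0.5621, -0.0901, 0.0658]
eef_rot: [-0.509, 0.511, -0.491, 0.488]
wrist_force: [-11.0, -0.6, 7.6]
opening: -0.003
```

View pics/s4.png

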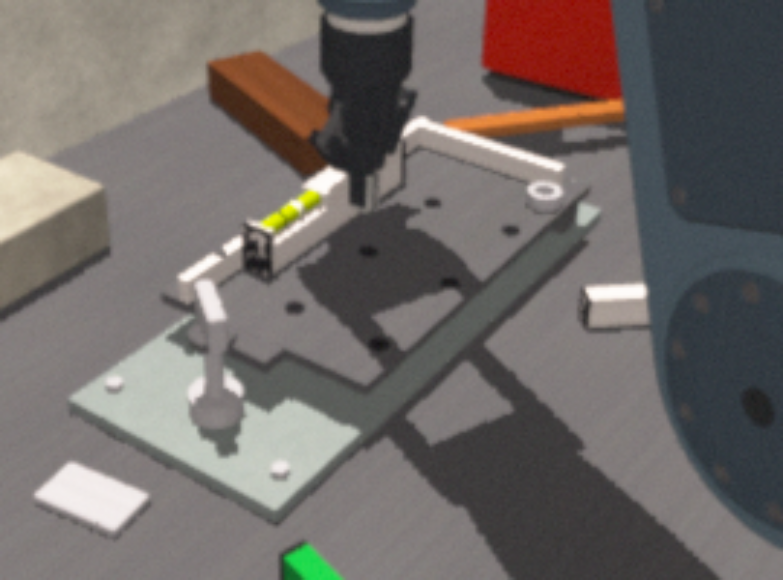

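View pics/t4.png

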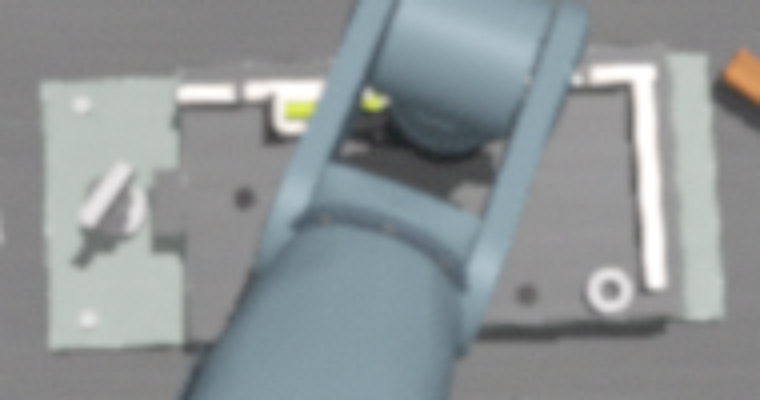

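```bash
python3 -m jog '[[0,0,-8,0,0,0,1],[0,-25,-4,0,0,0,1],[0,-25,0,0,0,0,1],[-30,-5,0,0,0,0,1],[-40,0,8,0,0,0,1],[-40,0,8,0,0,0,1],[-40,0,8,0,0,0,1],[0,0,0,0,0,0,1]]'
python3 - <<'E'
from h import *
plan([0.575,0.06,0.077],90+2.35)
cv2.imwrite("pics/t5.png",cv2.resize(camera("top")[155:255,190:380],None,fx=4,fy=4))
E
```

```text
time_s: 5.32
eef_pos: [0.5701, 0.067, 0.1213]
eef_rot: [0.513, -0.51, 0.488, -0.488]
wrist_force: [0.4, -0.4, 0.8]
opening: -0.003
toolx [ 0.0469 -0.9989 -0.0029] tooly [ 0.0024  0.003  -1.    ] toolz [0.9989 0.0469 0.0025]
shift tool mm [ 7.3145 44.3281  4.4361]
turn 92.35 [  -0.2573 -179.6604    0.2243]
turn 272.35 [-0.1431  0.3393 -0.1641]
q [-0.0916  0.2983  1.702   0.0035  1.1391  1.4308] pos [0.5701 0.067  0.1213]
```

View pics/t5.png

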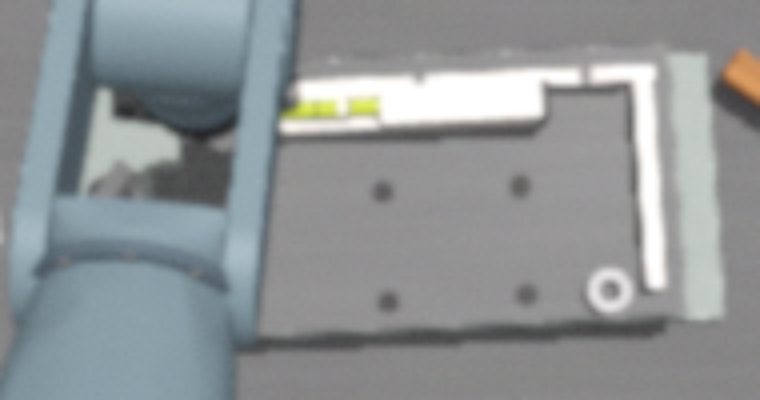

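```bash
python3 -m jog '[[0,22,4,0,0.3,0,1],[0,22,0,0,0,0,1],[0,0,0,0,0,0,1],[8,0,0,0,0,0,1],[8,0,0,0,0,0,1],[8,0,0,0,0,0,1],[0,0,0,0,0,0,1]]'
python3 - <<'E'
from h import *
plan([0.579,-0.018,0.077],90+2.35)
cv2.imwrite("pics/s6.png",cv2.resize(camera("side")[130:330,150:420],None,fx=2.9,fy=2.9))
E
```

```text
time_s: 5.95
eef_pos: [0.5756, 0.0341, 0.0783]
eef_rot: [0.509, -0.508, 0.49, -0.492]
wrist_force: [-0.4, -0.1, 0.1]
opening: -0.001
toolx [ 0.0344 -0.9994  0.0009] tooly [ 0.0025 -0.0009 -1.    ] toolz [0.9994 0.0344 0.0025]
shift tool mm [52.1966  1.3217  1.5679]
turn 92.35 [ -0.0857 179.624   -0.2198]
turn 272.35 [-0.1402 -0.3759  0.0546]
q [-0.1463  0.3646  1.7157 -0.0006  1.0586  1.3904] pos [0.5756 0.0341 0.0783]
```

View pics/s6.png

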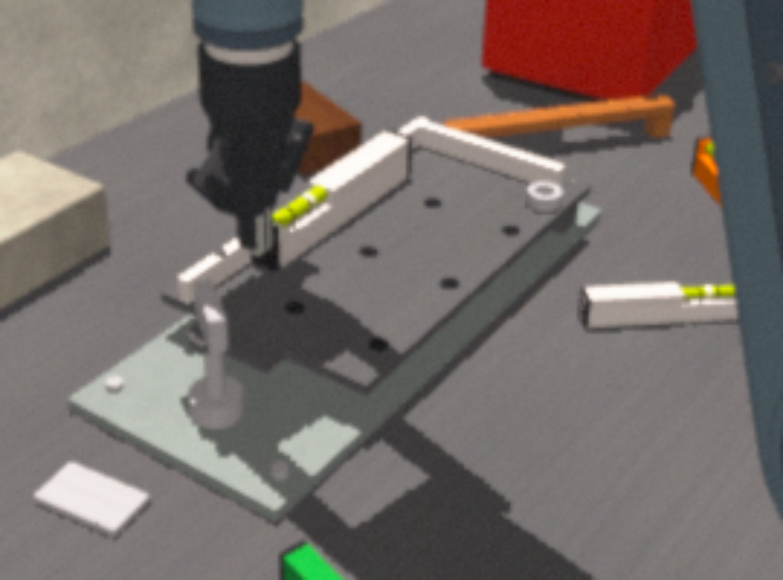

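```bash
python3 -m jog '[[6,0,0,0,-0.4,0,1],[7,0,0,0,0,0,1],[7,0,0,0,0,0,1],[7,0,0,0,0,0,1],[7,0,0,0,0,0,1],[5,0,0,0,0,0,1],[3,0,0,0,0,0,1],[0,0,0,0,0,0,1]]'; python3 -m jog '[[3,0,0,0,0,0,1],[2,0,0,0,0,0,1],[0,0,0,0,0,0,1]]'; python3 -m jog '[[2,0,0,0,0,0,1],[0,0,0,0,0,0,1]]'
```

```text
time_s: 6.67
eef_pos: [0.5763, -0.0066, 0.0767]
eef_rot: [-0.51, 0.511, -0.489, 0.489]
wrist_force: [1.2, 0.9, -0.3]
opening: 0.001
time_s: 6.92
eef_pos: [0.5763, -0.0108, 0.0766]
eef_rot: [-0.511, 0.511, -0.489, 0.489]
wrist_force: [0.3, 1.2, 1.3]
opening: 0.001
time_s: 7.08
eef_pos: [0.5764, -0.0127, 0.0766]
eef_rot: [-0.511, 0.511, -0.489, 0.489]
wrist_force: [1.1, 1.9, 0.7]
opening: 0.0
```

```bash
python3 -m jog '[[2,0,0,0,0,0,1],[2,0,0,0,0,0,1],[0,0,0,0,0,0,1]]'; python3 -m jog '[[1.5,0,0,0,0,0,1],[0,0,0,0,0,0,1]]'; python3 -m jog '[[1.5,0,0,0,0,0,1],[0,0,0,0,0,0,1]]'
```

```text
time_s: 7.33
eef_pos: [0.5767, -0.0169, 0.0767]
eef_rot: [-0.511, 0.511, -0.489, 0.489]
wrist_force: [-0.3, 1.8, 0.5]
opening: -0.001
time_s: 7.5
eef_pos: [0.5768, -0.0183, 0.0767]
eef_rot: [-0.511, 0.511, -0.489, 0.489]
wrist_force: [-1.1, 1.7, -0.0]
opening: 0.002
time_s: 7.67
eef_pos: [0.5768, -0.0197, 0.0768]
eef_rot: [-0.511, 0.511, -0.489, 0.489]
wrist_force: [-0.4, 0.8, 0.3]
opening: -0.001
```

```bash
python3 -m jog '[[1.5,0,0,0,0,0,1],[0,0,0,0,0,0,1]]'; python3 -m jog '[[1.5,0,0,0,0,0,1],[0,0,0,0,0,0,1]]'; python3 -m jog '[[1,0,0,0,0,0,1],[0,0,0,0,0,0,1]]';python3 - <<'E'
from h import *
cv2.imwrite("pics/s7.png",cv2.resize(camera("side")[130:330,150:420],None,fx=2.9,fy=2.9))
cv2.imwrite("pics/t7.png",cv2.resize(camera("top")[155:255,190:380],None,fx=4,fy=4))
E
```

```text
time_s: 7.83
eef_pos: [0.5769, -0.021, 0.0768]
eef_rot: [0.511, -0.511, 0.489, -0.489]
wrist_force: [-0.3, 1.5, 0.3]
opening: 0.001
time_s: 8.0
eef_pos: [0.5769, -0.0211, 0.0768]
eef_rot: [0.511, -0.51, 0.49, -0.488]
wrist_force: [0.2, 8.8, 0.3]
opening: -0.003
time_s: 8.17
eef_pos: [0.5768, -0.0212, 0.0768]
eef_rot: [0.512, -0.51, 0.49, -0.488]
wrist_force: [0.5, 10.2, 1.9]
opening: 0.0
```

View pics/t7.png

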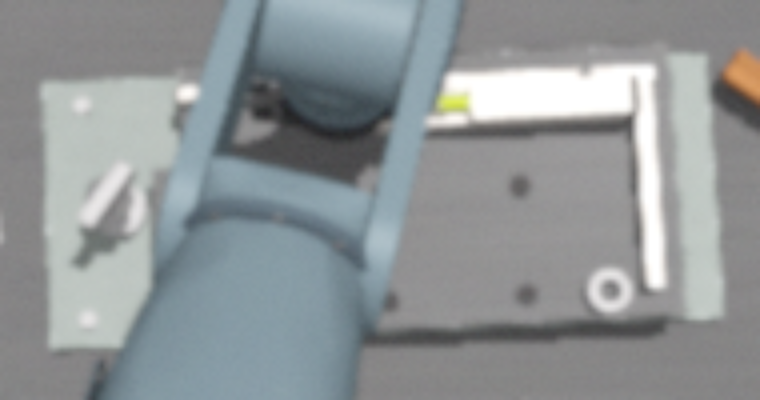

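View pics/s7.png

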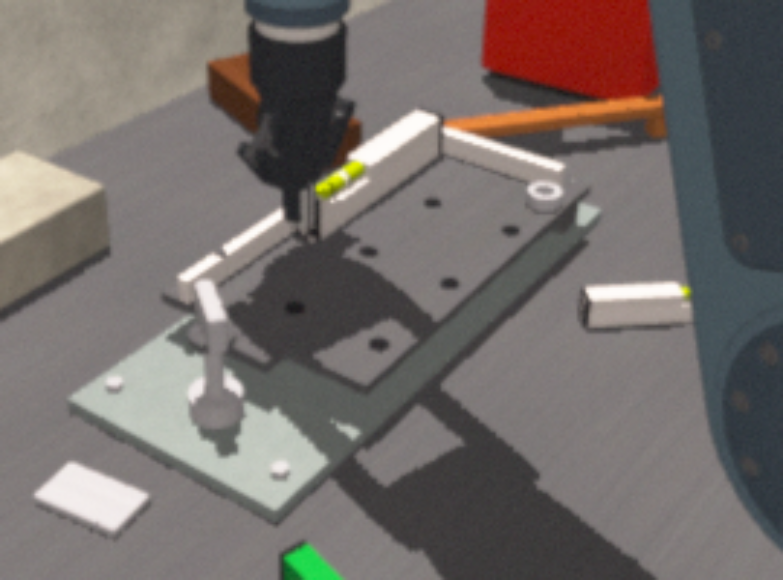

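```bash
python3 -m jog '[[-6,0,0,0,0,0,1],[0,-25,-5,0,0,0,1],[0,-20,-12,0,0,0,1],[20,-5,-12,0,0,0,1],[40,0,0,0,0,0,1],[40,0,0,0,0,0,1],[14,5,0,0,0,0,1],[0,0,0,0,0,0,1]]'
python3 - <<'E'
from h import *
plan([0.545,-0.133,0.066],90+2.35)
E
```

```text
time_s: 8.93
eef_pos: [0.5527, -0.1366, 0.1216]
eef_rot: [-0.509, 0.51, -0.49, 0.491]
wrist_force: [-0.5, 0.7, 0.6]
opening: -0.0
toolx [ 0.0392 -0.9992  0.002 ] tooly [ 0.0003 -0.0019 -1.    ] toolz [0.9992 0.0392 0.0002]
shift tool mm [-3.9853 55.5828 -7.5939]
turn 92.35 [ -0.1755 179.8953  -0.0215]
turn 272.35 [-0.0137 -0.1046  0.1118]
q [-0.4497  0.2897  1.7126 -0.0018  1.1382  1.0826] pos [ 0.5527 -0.1366  0.1216]
```

```bash
python3 -m jog '[[-2,5,-9,0,0,0,1],[-2,25,0,0,0,0,1],[0,25,0,0,0,0,1],[0,0,0,0,0,0,1],[0,0,6,0,0,0,1],[0,0,5,0,0,0,1],[0,0,3,0,0,0,1],[0,0,0,0,0,0,1]]';python3 -m jog '[[0,0,2,0,0,0,1],[0,0,2,0,0,0,1],[0,0,0,0,0,0,1]]'
```

```text
time_s: 9.6
eef_pos: [0.5598, -0.1288, 0.0687]
eef_rot: [0.511, -0.51, 0.488, -0.49]
wrist_force: [-0.6, 0.3, -0.3]
opening: 0.001
time_s: 9.85
eef_pos: [0.5622, -0.1283, 0.0674]
eef_rot: [0.511, -0.511, 0.489, -0.489]
wrist_force: [0.5, 0.1, -0.0]
opening: -0.003
```

```bash
python3 -m jog '[[0,0,1.5,0,0,0,1],[0,0,0,0,0,0,1]]';python3 -m jog '[[0,0,1,0,0,0,1],[0,0,0,0,0,0,1]]';python3 -m jog '[[0,0,1,0,0,0,1],[0,0,0,0,0,0,1]]'
```

```text
time_s: 10.02
eef_pos: [0.5633, -0.1282, 0.0669]
eef_rot: [0.511, -0.511, 0.489, -0.489]
wrist_force: [-0.0, 0.1, -0.4]
opening: -0.001
time_s: 10.18
eef_pos: [0.5636, -0.1281, 0.0668]
eef_rot: [-0.51, 0.511, -0.489, 0.489]
wrist_force: [-3.0, -0.9, 2.5]
opening: -0.001
time_s: 10.35
eef_pos: [0.5636, -0.1281, 0.0667]
eef_rot: [-0.51, 0.512, -0.49, 0.488]
wrist_force: [-8.3, -1.0, 6.4]
opening: 0.002
```

```bash
python3 -m jog '[[0,0,-8,0,0,0,1],[0,-35,-20,0,0,0,1],[0,-40,-40,0,0,0,1],[0,-40,-40,0,-7.1,0,-1],[0,0,0,0,-7.1,0,-1],[0,0,0,0,-7.1,0,-1],[0,0,0,0,-7.1,0,-1],[0,0,0,0,-7.1,0,-1]]'; python3 -m jog '[[0,0,0,0,-7.1,0,-1],[0,0,0,0,-7.1,0,-1],[0,0,0,0,-7.1,0,-1],[0,0,0,0,-7.1,0,-1],[0,0,0,0,-7.1,0,-1],[0,0,0,0,-7.1,0,-1],[0,0,0,0,-7.1,0,-1],[0,0,0,0,-7.1,0,-1]]'
python3 - <<'E'
from h import *
t=camera("top"); s=camera("side")
cv2.imwrite("pics/t8f.png",t);cv2.imwrite("pics/s8f.png",s)
cv2.imwrite("pics/s8.png",cv2.resize(s[160:310,170:370],None,fx=4,fy=4,interpolation=cv2.INTER_CUBIC))
cv2.imwrite("pics/t8.png",cv2.resize(t[155:255,190:380],None,fx=4,fy=4,interpolation=cv2.INTER_CUBIC))
plan([0.5214,0.1414,0.2],55.3)
E
```

```text
time_s: 11.02
eef_pos: [0.4782, -0.1319, 0.1612]
eef_rot: [0.636, -0.636, 0.308, -0.309]
wrist_force: [0.5, -0.5, -0.6]
opening: 0.707
time_s: 11.68
eef_pos: [0.4782, -0.1318, 0.1606]
eef_rot: [-0.706, 0.706, 0.032, -0.031]
wrist_force: [0.2, 1.4, 0.0]
opening: 1.0
toolx [0.9964 0.0847 0.0007] tooly [ 0.0007 -0.0001 -1.    ] toolz [-0.0847  0.9964 -0.0002]
shift tool mm [ 66.2176 -39.2733 268.5638]
turn 55.3 [  0.0266 -50.442    0.0348]
turn 235.3 [ -0.0421 129.558    0.0322]
q [-0.5089  0.0815  1.8699  0.0003  1.1895 -0.5938] pos [ 0.4782 -0.1318  0.1607]
```

View pics/t8.png

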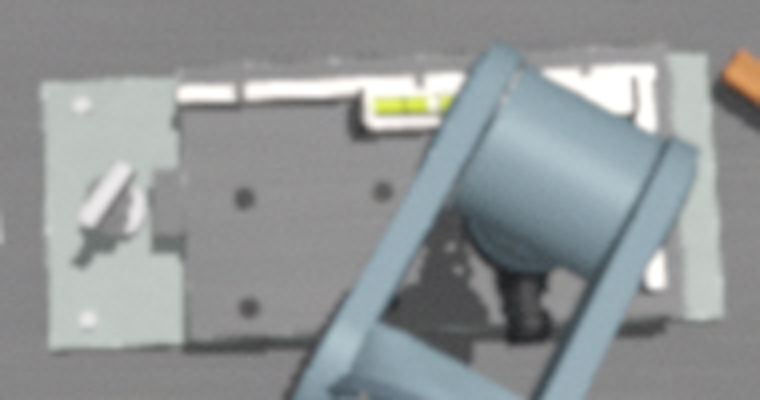

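View pics/s8.png

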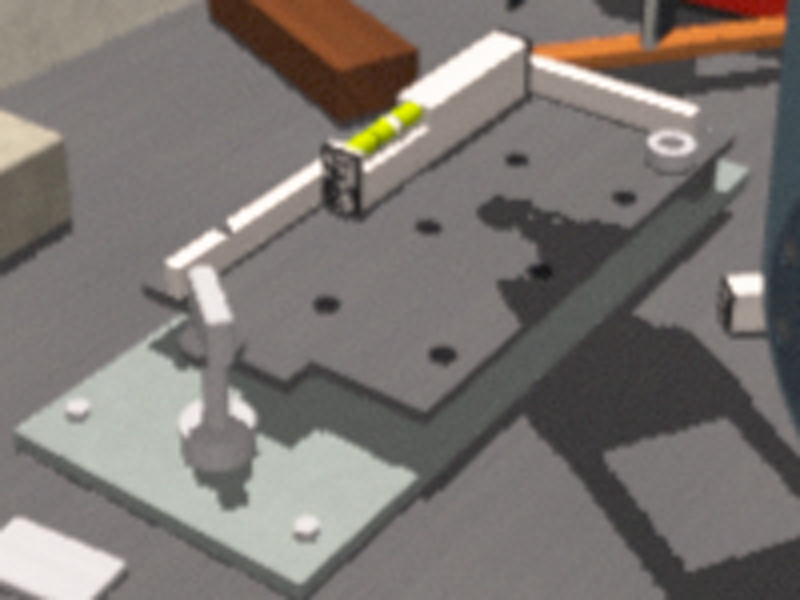

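Run:
```python
import cv2,numpy as np
s=cv2.imread("pics/s8f.png")[182:202,250:282];t=cv2.imread("pics/t8f.png")[172:190,276:312]
a=cv2.resize(s,(640,400),interpolation=cv2.INTER_NEAREST)
b=cv2.resize(t,(640,320),interpolation=cv2.INTER_NEAREST)
cv2.imwrite("pics/v8.png",np.vstack([a,b])[:600])
```

View pics/v8.png

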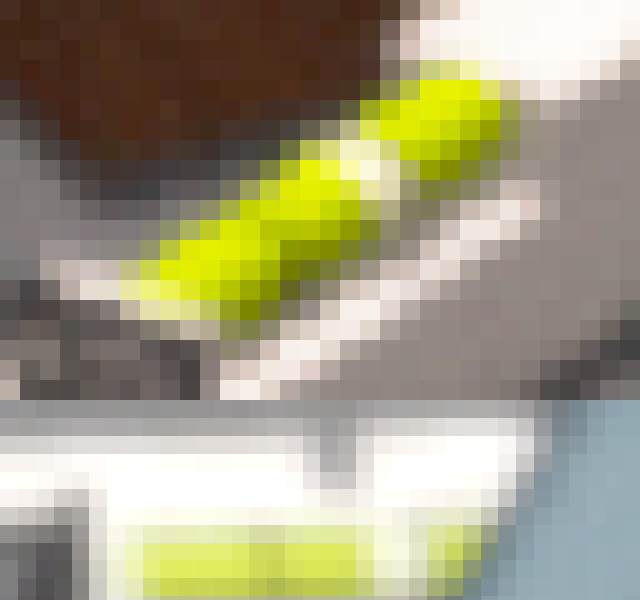

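```bash
python3 -m jog '[[0,-20,0,0,-7.1,0,-1],[0,-15,0,0,-7.1,0,-1],[0,0,0,0,-7.1,0,-1],[0,0,0,0,-7.1,0,-1],[0,0,0,0,-7.1,0,-1],[0,0,0,0,-7.1,0,-1],[0,0,0,0,-7.1,0,-1],[0,0,0,0,0,0,-1]]'
python3 - <<'E'
from h import *
for f in ("top0","t8f"):
    im=cv2.imread(f"pics/{f}.png"); g=im.min(axis=2)
    for th in (185,200,215):
        m=(g>th).astype(np.uint8); k,l,s,c=cv2.connectedComponentsWithStats(m); i=l[203,215]
        pts=np.argwhere(l==i)[:,::-1].astype(np.float32); r=cv2.minAreaRect(pts)
        w=np.array([onz("top",*p,0.112)[:2] for p in cv2.boxPoints(r)]); c=onz("top",*r[0],0.112)
        x=np.array([onz("top",*p,0.112)[:2] for p in pts]); u,sv,vt=np.linalg.svd(x-x.mean(0)); 
        print(th,len(pts),c,x.mean(0),"ang",np.degrees(np.arctan2(vt[0,1],vt[0,0])),"len",np.linalg.norm(w[0]-w[1]),np.linalg.norm(w[1]-w[2]))
plan([0.5214,0.1414,0.18],55.3)
E
```

```text
time_s: 12.45
eef_pos: [0.4782, -0.1318, 0.1957]
eef_rot: [-0.629, 0.629, 0.324, -0.324]
wrist_force: [0.3, 0.2, 0.2]
opening: 1.0
185 1603 [0.5055 0.1364 0.112 ] [0.5052 0.1392] ang -177.35739430063396 len 0.08829785543770284 0.1819321783647824
200 76 [0.5199 0.1417 0.112 ] [0.5199 0.1415] ang 145.19787569428703 len 0.049378895554578896 0.011959700682911058
215 56 [0.5196 0.1412 0.112 ] [0.5192 0.1415] ang 144.74686362281184 len 0.046136411613910924 0.00908274154728186Traceback (most recent call last):
  File "<stdin>", line 8, in <module>
  File "h.py", line 8, in onz
    c,d=ray(n,u,v); return c+d*(z-c[2])/d[2]
        ~~~^^^^^^^
  File "h.py", line 5, in ray
    m=camera_model(n); K=np.array(m["K"]);T=np.array(m["pose"])
ValueError: time passes only in moves, steps and waits
```

```bash
python3 - <<'E'
import re
s=open("h.py").read()
s=s.replace("import *\n","import *\nfrom functools import lru_cache\nimport bench\n_cm=bench.camera_model\n@lru_cache(None)\ndef camera_model(n): return _cm(n)\n",1)
open("h.py","w").write(s)
E
python3 - <<'E'
from h import *
plan([0.5202,0.1415,0.18],55)
E
```

```text
toolx [0.5805 0.8142 0.0002] tooly [ 0.0004 -0.     -1.    ] toolz [-0.8142  0.5805 -0.0004]
shift tool mm [246.904   15.7092 124.446 ]
turn 55 [ 0.0202 -0.487   0.0129]
turn 235 [ -0.0202 179.513    0.0317]
q [-0.5088  0.0386  1.8385  0.0002  1.2641 -1.4603] pos [ 0.4782 -0.1318  0.1957]
```

```bash
python3 -m jog '[[31,0,15.6,0,-0.5,0,-1],[31,0,15.6,0,0,0,-1],[31,0,15.6,0,0,0,-1],[31,0,15.6,0,0,0,-1],[31,0,15.6,0,0,0,-1],[31,0,15.6,0,0,0,-1],[31,5,15.6,0,0,0,-1],[29,5,15,0,0,0,-1]]';python3 -m jog '[[0,0,0,0,0,0,-1],[0,0,0,0,0,0,-1]]'
python3 - <<'E'
from h import *
plan([0.5202,0.1415,0.08],55)
cv2.imwrite("pics/s9.png",cv2.resize(camera("side")[130:330,150:420],None,fx=2.9,fy=2.9))
E
```

```text
time_s: 13.12
eef_pos: [0.5183, 0.1428, 0.1861]
eef_rot: [-0.628, 0.629, 0.325, -0.324]
wrist_force: [1.1, -0.7, -0.1]
opening: 1.001
time_s: 13.28
eef_pos: [0.5175, 0.1424, 0.1852]
eef_rot: [0.628, -0.628, -0.325, 0.326]
wrist_force: [-0.5, -0.5, 0.4]
opening: 0.997
toolx [ 0.5756  0.8177 -0.0005] tooly [-0.0007 -0.0001 -1.    ] toolz [-0.8177  0.5756  0.0006]
shift tool mm [  0.8572 105.2463  -2.8061]
turn 55 [-0.0325 -0.1448 -0.0277]
turn 235 [  0.0434 179.8552  -0.051 ]
q [ 0.0473  0.1429  1.7479 -0.      1.2516 -0.9101] pos [0.5175 0.1424 0.1852]
```

View pics/s9.png

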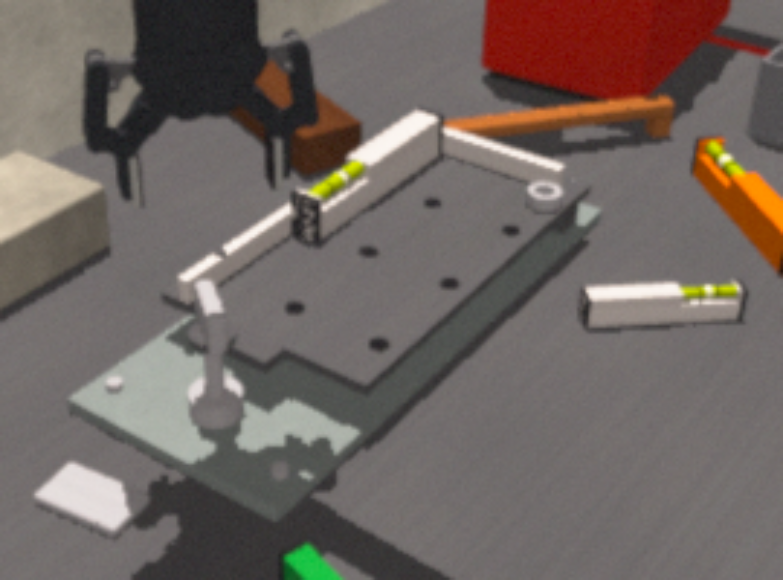

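```bash
python3 -m jog '[[0,30,-2.8,0,0,0,-1],[0,30,0,0,0,0,-1],[0,25,0,0,0,0,-1],[0,15,0,0,0,0,-1],[0,5,0,0,0,0,-1],[0,0,0,0,0,0,-1],[0,0,0,0,0,0,-1]]'
python3 - <<'E'
from h import *
plan([0.5202,0.1415,0.08],55)
cv2.imwrite("pics/s10.png",cv2.resize(camera("side")[130:330,150:420],None,fx=2.9,fy=2.9))
E
```

```text
time_s: 13.92
eef_pos: [0.521, 0.1384, 0.0816]
eef_rot: [-0.627, 0.628, 0.326, -0.325]
wrist_force: [0.0, -0.5, -0.4]
opening: 0.999
toolx [0.5759 0.8175 0.0006] tooly [ 0.0011 -0.0001 -1.    ] toolz [-0.8175  0.5759 -0.0009]
shift tool mm [2.0535 1.6431 2.4441]
turn 55 [ 0.0517 -0.1613  0.032 ]
turn 235 [ -0.0502 179.8387   0.0812]
q [ 0.0394  0.2877  1.811  -0.0001  1.0418 -0.9176] pos [0.521  0.1384 0.0816]
```

View pics/s10.png

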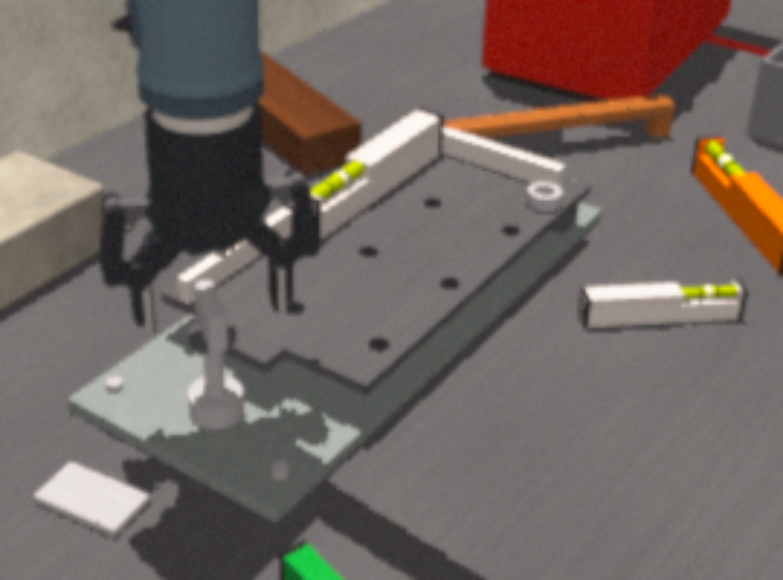

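```bash
python3 -m jog '[[2,1.5,2.4,0,0,0,-1],[0,0,0,0,0,0,0],[0,0,0,0,0,0,0.5],[0,0,0,0,0,0,1],[0,0,0,0,0,0,1],[0,0,0,0,0,0,1],[0,0,0,0,0,0,1],[0,0,0,0,0,0,1]]'; python3 -m jog '[[0,0,0,0,0,0,1],[0,0,0,0,0,0,1],[0,0,0,0,0,0,1]]';python3 - <<'E'
from h import *
plan([0.5202,0.1415,0.08],55)
cv2.imwrite("pics/s11.png",cv2.resize(camera("side")[130:330,150:420],None,fx=2.9,fy=2.9))
E
```

```text
time_s: 14.63
eef_pos: [0.5199, 0.1428, 0.0801]
eef_rot: [0.627, -0.627, -0.327, 0.326]
wrist_force: [-1.6, 1.3, 4.6]
opening: 0.351
time_s: 14.88
eef_pos: [0.5199, 0.1427, 0.0801]
eef_rot: [0.627, -0.627, -0.327, 0.326]
wrist_force: [-1.2, 1.6, 4.7]
opening: 0.349
toolx [0.5737 0.819  0.0012] tooly [ 0.0011  0.0007 -1.    ] toolz [-0.819   0.5737 -0.0005]
shift tool mm [-0.8526  0.1142 -0.9386]
turn 55 [ 0.0273 -0.012   0.0683]
turn 235 [ -0.1072 179.9879   0.0429]
q [ 0.0473  0.2902  1.8116  0.0008  1.0387 -0.9128] pos [0.5199 0.1427 0.0801]
```

View pics/s11.png

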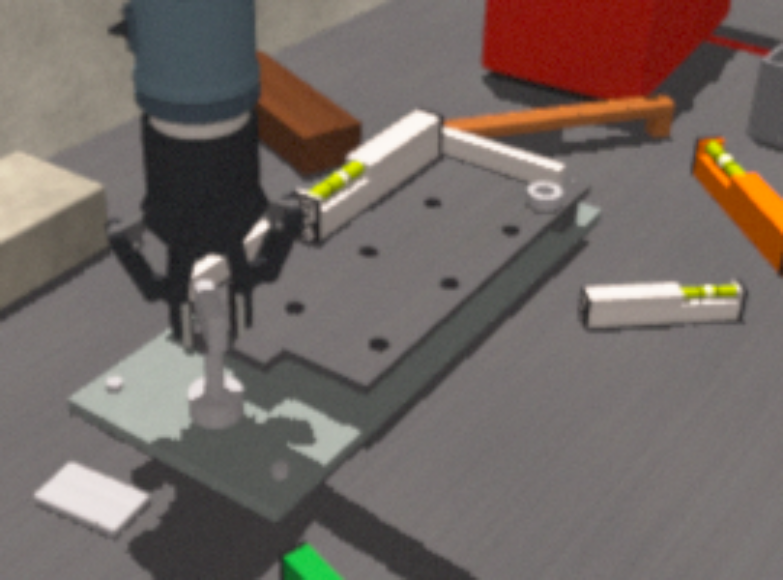

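Run:
```python
from h import *
s=camera("side"); t=camera("top")
cv2.imwrite("pics/s12f.png",s)
cv2.imwrite("pics/s12.png",cv2.resize(s[190:280,185:265],None,fx=6.6,fy=6.6,interpolation=cv2.INTER_CUBIC))
cv2.imwrite("pics/t12.png",cv2.resize(t[155:255,190:380],None,fx=4,fy=4,interpolation=cv2.INTER_CUBIC))
```

```text
(no output)
```

View pics/s12.png

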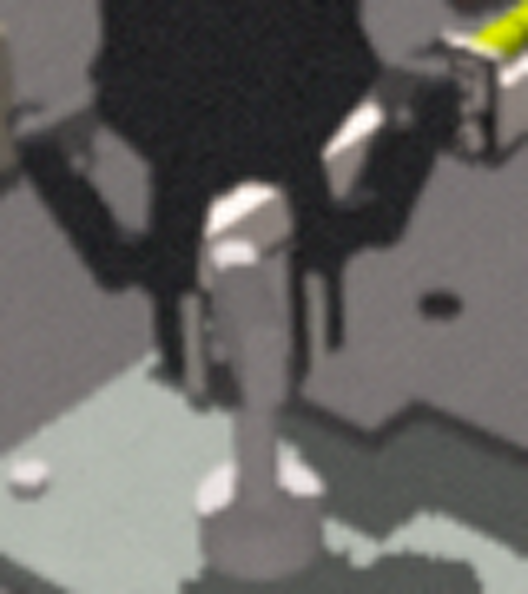

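View pics/t12.png

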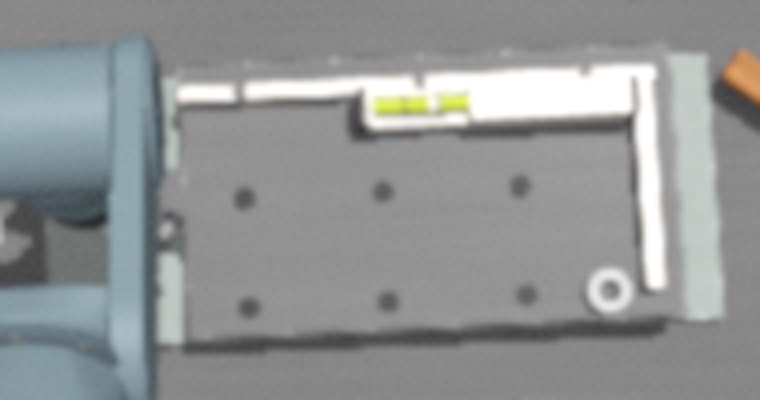

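Run:
```python
from h import *
# side crop px -> world at z=.113
f=lambda x,y:((x+.5)/6.6-.5+185,(y+.5)/6.6-.5+190)
for p in [(205,225),(215,195),(250,178),(292,200),(285,225),(215,260),(250,265)]:
    print(p,onz("side",*f(*p),0.113))
a=cv2.imread("pics/t8f.png")[172:190,276:312]; b=camera("top")[172:190,276:312]
cv2.imwrite("pics/v12.png",np.vstack([cv2.resize(x,(576,288),interpolation=cv2.INTER_NEAREST) for x in (a,b)]))
a=cv2.imread("pics/s8f.png")[182:202,250:282];b=camera("side")[182:202,250:282]
cv2.imwrite("pics/w12.png",np.hstack([cv2.resize(x,(384,240),interpolation=cv2.INTER_NEAREST) for x in (a,b)]))
```

```text
(205, 225) [0.5536 0.1273 0.113 ]
(215, 195) [0.5635 0.1127 0.113 ]
(250, 178) [0.5619 0.0982 0.113 ]
(292, 200) [0.5422 0.0993 0.113 ]
(285, 225) [0.534  0.1114 0.113 ]
(215, 260) [0.5373 0.1396 0.113 ]
(250, 265) [0.5269 0.1348 0.113 ]
```

View pics/v12.png

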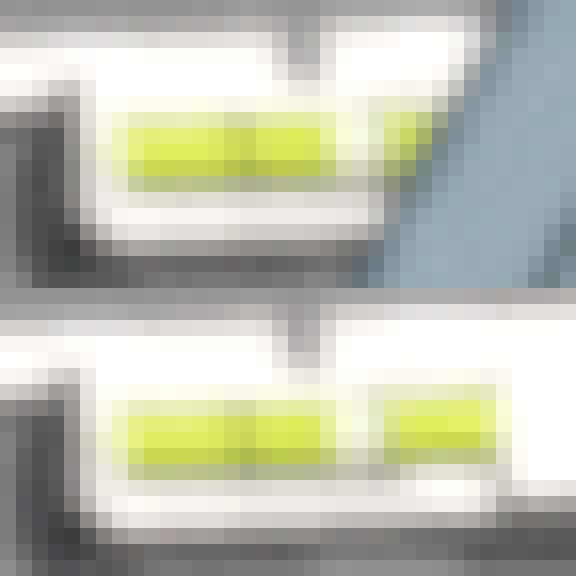

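View pics/w12.png

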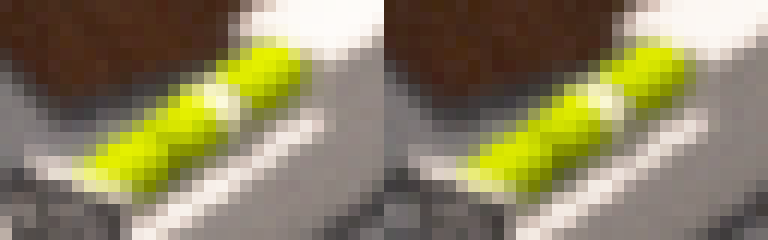

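Run:
```python
from h import *
a=cv2.imread("pics/s8f.png")[205:265,195:250];b=cv2.imread("pics/s12f.png")[205:265,195:250]
cv2.imwrite("pics/k12.png",np.hstack([cv2.resize(x,(396,432),interpolation=cv2.INTER_CUBIC) for x in (a,b)]))
for z in (.083,.098,.113): print(proj("side",(0.5202,0.1415,z))-[195,205])
o=get_obs(); M=Rt(o).as_matrix(); p=np.array(o["eef_pos"])
for hw in (-.015,-.007,.007,.015): print(hw,(proj("side",p+M[:,0]*hw)-[195,205])*7.2)
print(o["torque"],o["wrist_force"],o["opening"])
```

```text
[28.2681 39.3238]
[27.9203 33.3883]
[27.5661 27.3448]
-0.015 [253.1068 285.139 ]
-0.007 [225.782  289.7053]
0.007 [177.6336 297.7516]
0.015 [149.9299 302.3813]
[0.325  0.2588 0.0143] [-1.3441  1.3447  4.9358] 0.3447136175949088
```

View pics/k12.png

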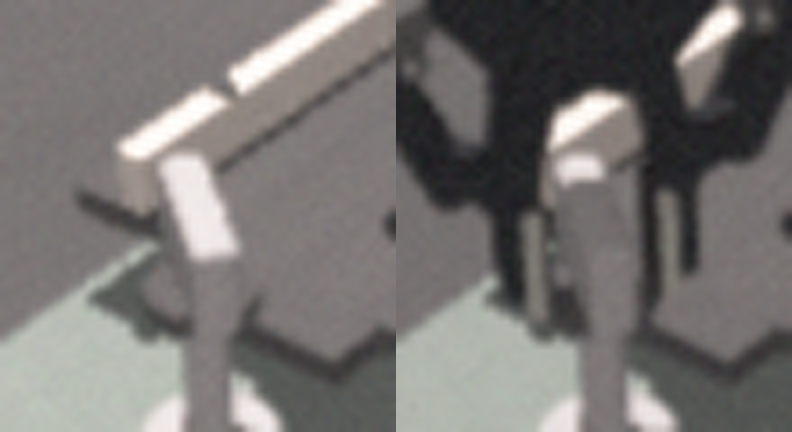

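```bash
python3 -m jog '[[0,0,0,0,5,0,1],[0,0,0,0,5,0,1],[0,0,0,0,5,0,1],[0,0,0,0,0,0,1],[0,0,0,0,0,0,1]]';python3 - <<'E'
from h import *
b=camera("side"); cv2.imwrite("pics/s13f.png",b)
cv2.imwrite("pics/k13.png",cv2.resize(b[205:265,195:250],(550,600),interpolation=cv2.INTER_CUBIC))
o=get_obs();print(o["torque"],o["opening"])
E
```

```text
time_s: 15.55
eef_pos: [0.5199, 0.1428, 0.0801]
eef_rot: [0.665, -0.664, -0.242, 0.241]
wrist_force: [-2.0, 1.1, 4.7]
opening: 0.349
[ 0.2782  0.2228 -0.0286] 0.3518802021940309
```

View pics/k13.png

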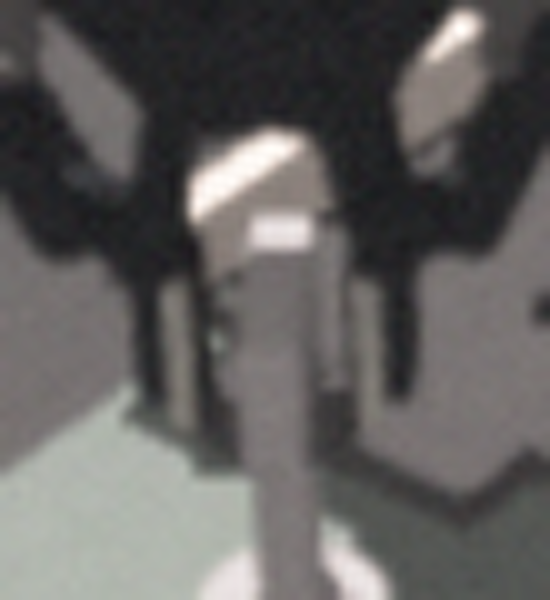

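```bash
python3 -m jog '[[0,0,0,0,5,0,1],[0,0,0,0,5,0,1],[0,0,0,0,5,0,1],[0,0,0,0,5,0,1],[0,0,0,0,0,0,1],[0,0,0,0,0,0,1],[0,0,0,0,0,0,1],[0,0,0,0,0,0,1]]';python3 -m jog '[[0,0,0,0,0,0,1],[0,0,0,0,0,0,1],[0,0,0,0,0,0,1],[0,0,0,0,0,0,1],[0,0,0,0,0,0,1],[0,0,0,0,0,0,1],[0,0,0,0,0,0,1],[0,0,0,0,0,0,1]]';python3 - <<'E'
from h import *
t=[camera("top") for _ in range(4)]; s=[camera("side") for _ in range(4)]
T=np.mean(t,axis=0).astype(np.uint8);S=np.mean(s,axis=0).astype(np.uint8)
cv2.imwrite("pics/t14f.png",T);cv2.imwrite("pics/s14f.png",S)
cv2.imwrite("pics/v14.png",np.vstack([cv2.resize(T[172:190,276:312],(576,288),interpolation=cv2.INTER_NEAREST),cv2.resize(S[184:202,250:286],(576,288),interpolation=cv2.INTER_NEAREST)]))
cv2.imwrite("pics/k14.png",cv2.resize(S[130:330,150:420],None,fx=2.9,fy=2.9))
E
```

```text
time_s: 16.27
eef_pos: [0.5199, 0.1427, 0.0801]
eef_rot: [0.697, -0.696, -0.123, 0.122]
wrist_force: [-1.4, 1.6, 4.9]
opening: 0.346
time_s: 16.93
eef_pos: [0.5199, 0.1427, 0.0801]
eef_rot: [0.697, -0.696, -0.123, 0.122]
wrist_force: [-1.5, 0.9, 5.7]
opening: 0.35
```

View pics/v14.png

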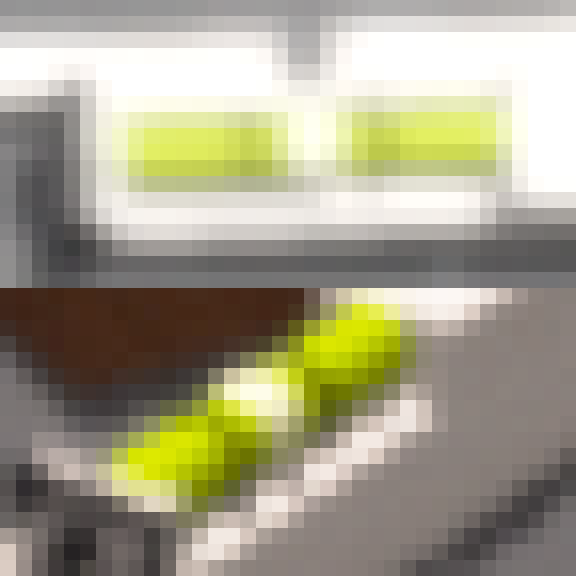

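View pics/k14.png

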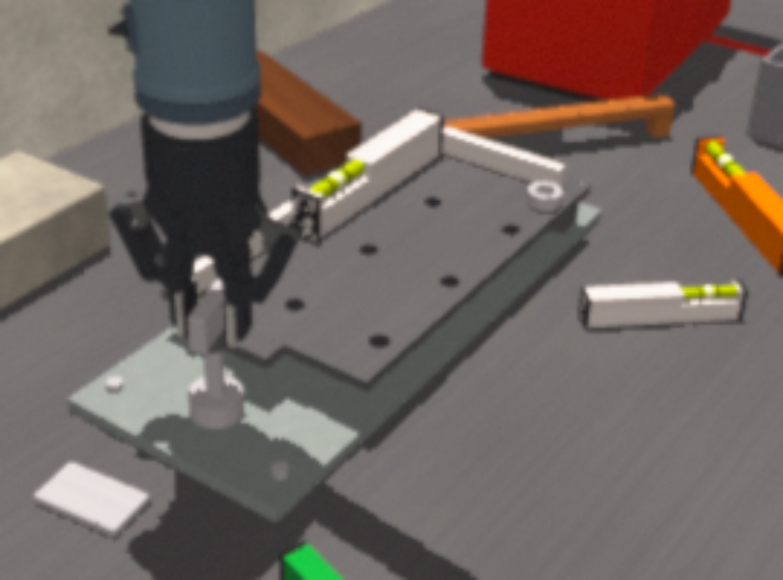

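```bash
cat >> h.py <<'E'
def bubble():
    T=np.mean([camera("top") for _ in range(6)],axis=0)
    p=T[179:183,278:314].mean(0); sat=p[:,1]-p[:,0]  # green-blue: high on vial, low on bubble/white
    g=p[:,1]
    x=np.arange(278,314)
    print("g-b",sat.round(0).astype(int).tolist()); print("g",g.round(0).astype(int).tolist())
    top=np.percentile(sat,80); h=top/2
    c=[]
    for i in range(len(sat)-1):
        if (sat[i]-h)*(sat[i+1]-h)<0: c.append(x[i]+(h-sat[i])/(sat[i+1]-sat[i]))
    print("crossings",np.array(c))
    if len(c)==4:
        mid=(c[0]+c[3])/2; b=(c[1]+c[2])/2; k=70/(c[3]-c[0]); print("bubble offset mm (+y positive)",-(b-mid)*k,"width",(c[2]-c[1])*k,"scale",k)
E
python3 - <<'E'
from h import *
bubble()
E
```

```text
g-b [0, 0, 3, 8, 18, 40, 81, 111, 117, 118, 117, 116, 109, 103, 110, 89, 44, 20, 22, 45, 84, 101, 101, 111, 115, 115, 114, 113, 95, 46, 14, 0, 0, 0, 0, 0]
g [101, 97, 133, 199, 236, 243, 236, 233, 231, 230, 230, 227, 217, 207, 214, 225, 239, 248, 248, 240, 220, 203, 207, 220, 224, 224, 223, 223, 223, 233, 251, 255, 255, 255, 255, 255]
crossings [283.4056 293.7128 297.2907 306.7819]
bubble offset mm (+y positive) -1.2218374171482065 width 10.71393671142475 scale 2.994476199527911
```

```bash
python3 -m jog '[[0,0,0,0,4,0,1],[0,0,0,0,0,0,1],[0,0,0,0,0,0,1],[0,0,0,0,0,0,1],[0,0,0,0,0,0,1],[0,0,0,0,0,0,1],[0,0,0,0,0,0,1],[0,0,0,0,0,0,1]]';python3 -m jog '[[0,0,0,0,0,0,1],[0,0,0,0,0,0,1],[0,0,0,0,0,0,1],[0,0,0,0,0,0,1],[0,0,0,0,0,0,1],[0,0,0,0,0,0,1],[0,0,0,0,0,0,1],[0,0,0,0,0,0,1]]';python3 - <<'E'
from h import *
bubble()
E
```

```text
time_s: 18.3
eef_pos: [0.5199, 0.1427, 0.0801]
eef_rot: [0.7, -0.7, -0.099, 0.098]
wrist_force: [-1.4, 1.5, 5.1]
opening: 0.346
time_s: 18.97
eef_pos: [0.5198, 0.1427, 0.0801]
eef_rot: [0.7, -0.7, -0.099, 0.098]
wrist_force: [-2.1, 1.2, 5.1]
opening: 0.35
g-b [0, 0, 2, 8, 18, 38, 80, 112, 117, 118, 118, 116, 110, 104, 105, 78, 37, 18, 29, 63, 100, 105, 101, 111, 115, 115, 114, 113, 96, 47, 15, 0, 0, 0, 0, 0]
g [100, 95, 128, 194, 235, 244, 237, 232, 231, 230, 229, 227, 218, 208, 213, 228, 243, 249, 247, 236, 221, 208, 208, 220, 223, 223, 223, 222, 222, 232, 251, 255, 255, 255, 255, 255]
crossings [283.4384 293.5239 296.8207 306.8099]
bubble offset mm (+y positive) -0.1440703280968737 width 9.874309969610684 scale 2.995107184181044
```

```bash
python3 -m jog '[[0,0,0,0,0,0,0],[0,0,0,0,0,0,-1],[0,0,0,0,0,0,-1],[0,0,0,0,0,0,-1],[0,0,0,0,0,0,-1],[0,0,0,0,0,0,-1],[0,-10,0,0,0,0,-1],[0,-30,0,0,0,0,-1]]';python3 -m jog '[[0,-40,0,0,0,0,-1],[0,-40,0,0,-7,0,-1],[0,0,0,0,-7,0,1],[0,0,0,0,-7,0,1],[0,0,0,0,-7,0,1],[0,0,0,0,-7,0,1],[0,0,0,0,-7,0,1],[0,0,0,0,-7,0,1]]';python3 - <<'E'
from h import *
bubble()
plan([0.586,-0.143,0.16],92.35)
S=camera("side")
cv2.imwrite("pics/k15.png",cv2.resize(S[130:330,150:420],None,fx=2.9,fy=2.9))
E
```

```text
time_s: 19.93
eef_pos: [0.516, 0.142, 0.116]
eef_rot: [0.701, -0.7, -0.095, 0.101]
wrist_force: [0.3, -0.4, 0.4]
opening: 0.996
time_s: 20.6
eef_pos: [0.5195, 0.1423, 0.2002]
eef_rot: [-0.595, 0.595, 0.382, -0.381]
wrist_force: [-0.2, -0.8, 0.4]
opening: 0.147
g-b [0, 0, 2, 8, 18, 38, 80, 111, 117, 117, 117, 116, 110, 104, 106, 80, 38, 20, 27, 56, 95, 104, 100, 110, 115, 114, 114, 113, 96, 47, 15, 0, 0, 0, 0, 0]
g [100, 94, 128, 193, 234, 243, 236, 232, 230, 229, 229, 227, 217, 207, 212, 226, 241, 249, 248, 237, 221, 207, 207, 219, 222, 222, 222, 221, 221, 231, 251, 255, 255, 255, 255, 255]
crossings [283.4396 293.5606 297.0188 306.8129]
bubble offset mm (+y positive) -0.48964404333600503 width 10.356849885011657 scale 2.9948707358887394
toolx [0.4254 0.905  0.0001] tooly [ 0.0003  0.     -1.    ] toolz [-0.905   0.4254 -0.0003]
shift tool mm [-229.901    39.5802 -181.5348]
turn 92.35 [  0.017  -27.5264   0.0044]
turn 272.35 [ -0.0059 152.4736   0.0231]
q [ 0.0468  0.1307  1.7309  0.      1.2798 -1.0845] pos [0.5195 0.1423 0.1996]
```

View pics/k15.png

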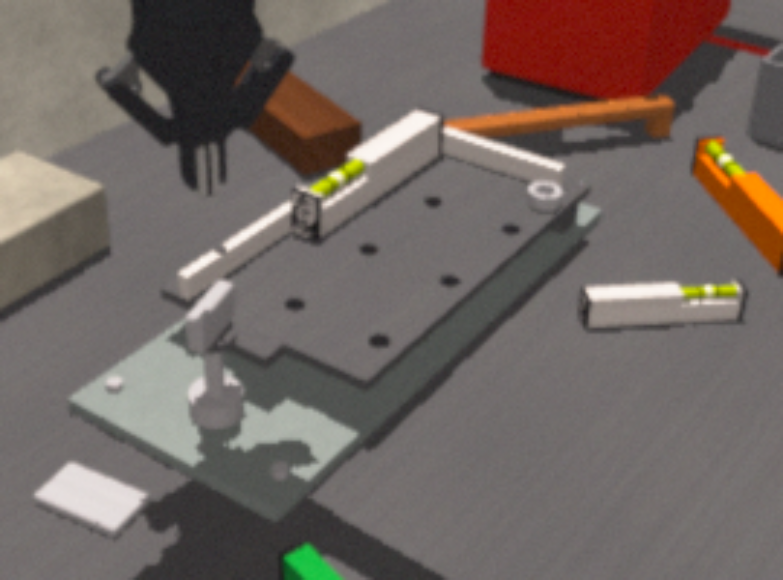

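```bash
python3 -m jog '[[0,0,0,0,-6.9,0,1],[0,0,0,0,-6.9,0,1],[0,0,0,0,-6.9,0,1],[0,0,0,0,-6.9,0,1],[0,0,0,0,0,0,1]]';python3 - <<'E'
from h import *
plan([0.586,-0.143,0.16],92.35)
E
```

```text
time_s: 21.37
eef_pos: [0.5194, 0.1423, 0.1993]
eef_rot: [0.488, -0.488, -0.512, 0.512]
wrist_force: [0.1, -0.6, -0.6]
opening: -0.001
toolx [-0.0479  0.9989 -0.    ] tooly [-0.0001 -0.     -1.    ] toolz [-0.9989 -0.0479  0.0001]
shift tool mm [-288.1225   39.281   -52.8146]
turn 92.35 [-0.0046  0.397  -0.0001]
turn 272.35 [  -0.0002 -179.603     0.0072]
q [ 0.0468  0.1311  1.731  -0.      1.2796 -1.5719] pos [0.5194 0.1423 0.1993]
```

```bash
python3 -m jog '[[-36,0,-6.6,0,0.4,0,1],[-36,0,-6.6,0,0,0,1],[-36,0,-6.6,0,0,0,1],[-36,0,-6.6,0,0,0,1],[-36,0,-6.6,0,0,0,1],[-36,0,-6.6,0,0,0,1],[-36,10,-6.6,0,0,0,1],[-36,10,-6.6,0,0,0,1]]';python3 -m jog '[[0,20,0,0,0,0,1],[0,20,0,0,0,0,1],[0,0,0,0,0,0,1],[0,0,0,0,0,0,1]]';python3 - <<'E'
from h import *
plan([0.586,-0.143,0.105],92.35)
S=camera("side")
cv2.imwrite("pics/k16.png",cv2.resize(S[130:330,150:420],None,fx=2.9,fy=2.9))
E
```

```text
time_s: 22.03
eef_pos: [0.5842, -0.1456, 0.1799]
eef_rot: [-0.491, 0.492, 0.508, -0.508]
wrist_force: [0.8, 0.5, 0.1]
opening: 0.001
time_s: 22.37
eef_pos: [0.5825, -0.1431, 0.1381]
eef_rot: [0.492, -0.49, -0.508, 0.509]
wrist_force: [0.2, -0.2, 1.2]
opening: -0.001
toolx [-0.0348  0.9994  0.0016] tooly [-0.003   0.0015 -1.    ] toolz [-0.9994 -0.0348  0.0029]
shift tool mm [-0.0926 33.1174 -3.6437]
turn 92.35 [-0.1678 -0.3574  0.0904]
turn 272.35 [ -0.1418 179.6423  -0.263 ]
q [-0.4386  0.333   1.6184  0.0001  1.1935 -2.0442] pos [ 0.5825 -0.1431  0.1381]
```

View pics/k16.png

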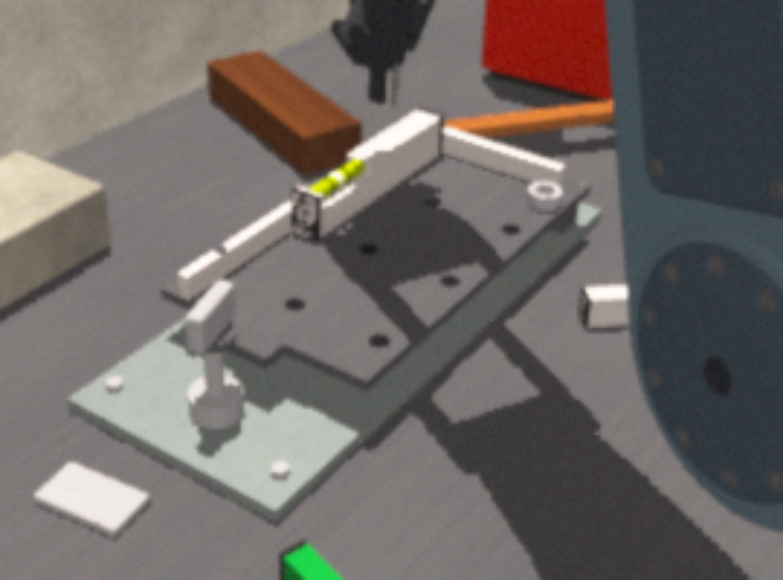

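```bash
python3 -m jog '[[0,12,-3.5,0,-0.3,0,1],[0,12,0,0,0,0,1],[0,6,0,0,0,0,1],[0,3,0,0,0,0,1],[0,0,0,0,0,0,1],[0,0,0,0,0,0,1]]';python3 - <<'E'
from h import *
plan([0.586,-0.143,0.096],92.35)
S=camera("side")
print(proj("side",(0.586,-0.143,.095)),get_obs()["wrist_force"])
cv2.imwrite("pics/k17.png",cv2.resize(S[130:230,230:340],None,fx=6,fy=6,interpolation=cv2.INTER_CUBIC))
E
```

```text
time_s: 22.92
eef_pos: [0.5869, -0.1431, 0.1061]
eef_rot: [0.489, -0.489, -0.511, 0.511]
wrist_force: [-0.3, 0.5, -0.5]
opening: 0.0
toolx [-0.0434  0.9991  0.0002] tooly [-0.0004  0.0002 -1.    ] toolz [-0.9991 -0.0434  0.0004]
shift tool mm [ 0.1822 10.1217  0.8778]
turn 92.35 [-0.0202  0.1394  0.01  ]
turn 272.35 [   0.0157 -179.8606    0.0318]
q [-0.4355  0.3804  1.6275 -0.      1.1341 -2.0497] pos [ 0.5869 -0.1431  0.1061]
[280.6675 180.6315] [ 0.0281 -0.1556  0.9802]
```

View pics/k17.png

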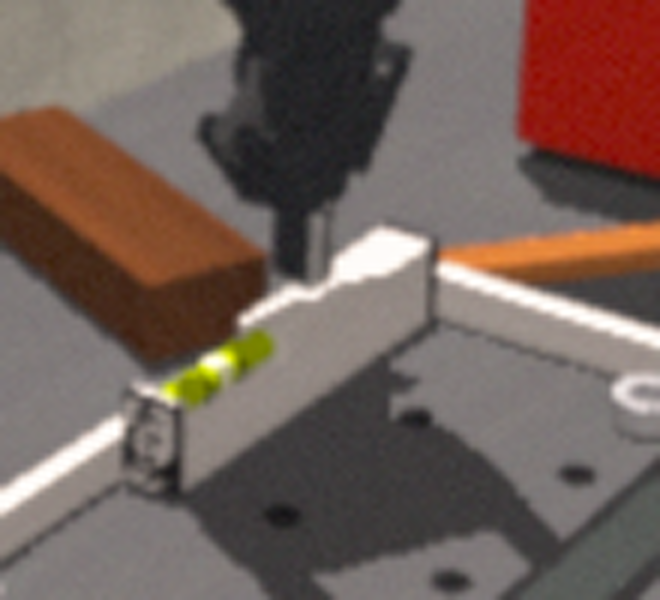

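```bash
python3 -m jog '[[0,3,0.5,0,0.1,0,1],[0,3,0,0,0,0,1],[0,2,0,0,0,0,1],[0,0,0,0,0,0,1],[0,0,0,0,0,0,1]]';python3 -m jog '[[0,1,0,0,0,0,1],[0,0,0,0,0,0,1]]';python3 -m jog '[[0,1,0,0,0,0,1],[0,0,0,0,0,0,1]]'
```

```text
time_s: 23.38
eef_pos: [0.5863, -0.1433, 0.0981]
eef_rot: [0.49, -0.489, -0.51, 0.51]
wrist_force: [0.3, 0.4, -0.2]
opening: -0.002
time_s: 23.55
eef_pos: [0.5865, -0.1434, 0.0972]
eef_rot: [-0.489, 0.489, 0.51, -0.51]
wrist_force: [0.1, 0.7, -0.6]
opening: 0.0
time_s: 23.72
eef_pos: [0.5864, -0.1433, 0.0962]
eef_rot: [0.489, -0.489, -0.51, 0.51]
wrist_force: [0.2, -0.2, 0.1]
opening: -0.001
```

```bash
python3 -m jog '[[0,1,0,0,0,0,1],[0,0,0,0,0,0,1]]';python3 -m jog '[[0,0.5,0,0,0,0,1],[0,0,0,0,0,0,1]]';python3 -m jog '[[0,0.5,0,0,0,0,1],[0,0,0,0,0,0,1]]'
```

```text
time_s: 23.88
eef_pos: [0.5864, -0.1433, 0.0951]
eef_rot: [0.49, -0.489, -0.51, 0.51]
wrist_force: [0.7, 0.1, 0.1]
opening: -0.002
time_s: 24.05
eef_pos: [0.5865, -0.1433, 0.095]
eef_rot: [0.489, -0.489, -0.51, 0.51]
wrist_force: [-1.3, -0.3, 2.5]
opening: 0.0
time_s: 24.22
eef_pos: [0.5865, -0.1433, 0.095]
eef_rot: [0.489, -0.489, -0.51, 0.51]
wrist_force: [-2.5, 2.0, 7.3]
opening: -0.0
```

```bash
python3 -m jog '[[0,0.25,0,0,0,0,1],[0,0,0,0,0,0,1],[0,0,0,0,0,0,1],[0,0,0,0,0,0,1]]';python3 - <<'E'
from h import *
print(get_obs()["wrist_force"])
bubble()
print(get_obs()["wrist_force"])
T=camera("top");print(get_obs()["wrist_force"]); S=camera("side"); o=get_obs();print(o["wrist_force"],o["torque"])
cv2.imwrite("pics/t18.png",cv2.resize(T[155:255,190:380],None,fx=4,fy=4,interpolation=cv2.INTER_CUBIC))
cv2.imwrite("pics/k18.png",cv2.resize(S[130:260,230:370],None,fx=4.6,fy=4.6,interpolation=cv2.INTER_CUBIC))
E
```

```text
time_s: 24.55
eef_pos: [0.5865, -0.1433, 0.095]
eef_rot: [0.489, -0.489, -0.51, 0.51]
wrist_force: [-3.0, 1.9, 7.0]
opening: 0.003
[-2.9879  1.9181  6.9737]
g-b [0, 0, 3, 8, 18, 35, 51, 28, 1, -8, -10, -9, -9, -10, -9, -9, -8, 7, 35, 61, 86, 80, 59, 56, 53, 46, 41, 35, 27, 16, 6, 1, 0, 1, 1, 0]
g [98, 93, 125, 191, 231, 238, 221, 198, 180, 170, 168, 168, 168, 168, 168, 161, 140, 132, 164, 185, 175, 144, 116, 112, 106, 100, 97, 91, 83, 79, 79, 79, 78, 82, 83, 75]
crossings [282.3229 285.1809 295.5849 306.3353]
bubble offset mm (+y positive) 11.503767791645924 width 30.329512662847797 scale 2.9151691595208664
[-4.5529  1.1867  8.5432]
[-3.6843  1.6162  8.1768]
[-3.2028  1.5218  8.3116] [0.2325 0.6938 0.0368]
```

View pics/k18.png

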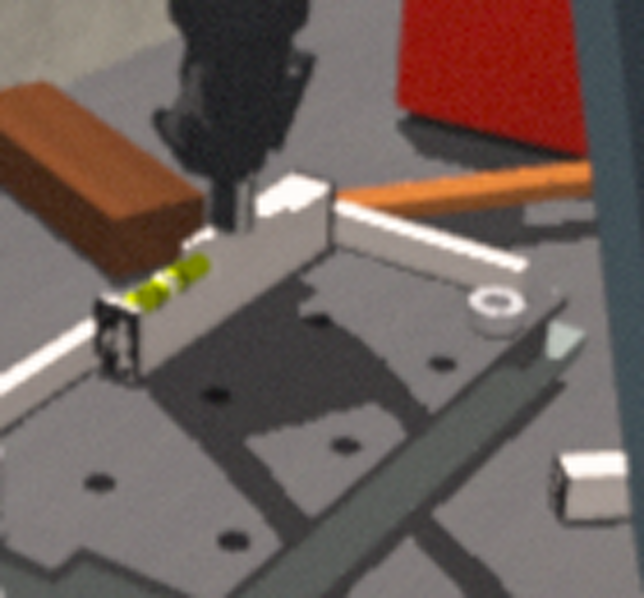

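View pics/t18.png

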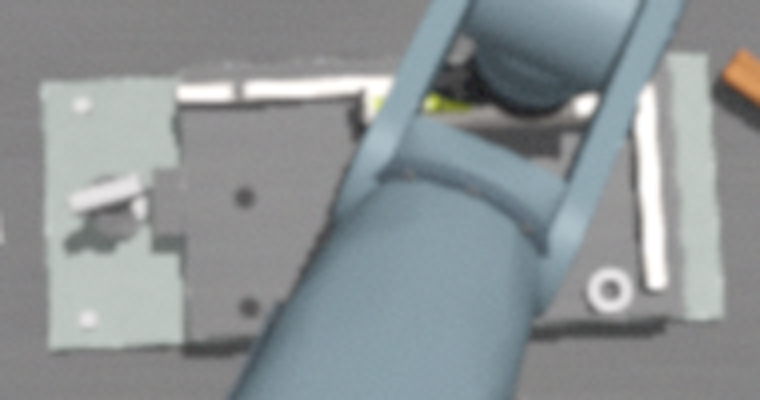

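```bash
python3 -m jog '[[0.2,0.2,0.4,0,0,0,1],[0,0,0,0,0,0,1],[0,0,0,0,0,0,1],[0,0,0,0,0,0,1]]';python3 - <<'E'
from h import *
for _ in range(4):
    S=camera("side"); o=get_obs();print(o["wrist_force"],o["eef_pos"])
E
```

```text
time_s: 25.28
eef_pos: [0.5865, -0.1433, 0.095]
eef_rot: [-0.489, 0.49, 0.51, -0.51]
wrist_force: [-2.8, 1.1, 8.1]
opening: 0.004
[-3.014   1.8499  8.4444] [ 0.5865 -0.1433  0.095 ]
[-3.4682  0.4973  7.8297] [ 0.5865 -0.1433  0.095 ]
[-2.0914  1.0535  7.9317] [ 0.5865 -0.1433  0.095 ]
[-2.2254  1.2912  8.725 ] [ 0.5865 -0.1433  0.095 ]
```

```bash
python3 -m jog '[[0.2,0.3,0.3,0,0,0,1],[0,0,0,0,0,0,1],[0,0,0,0,0,0,1],[0,0,0,0,0,0,1],[0,0,0,0,0,0,1],[0,0,0,0,0,0,1]]';python3 - <<'E'
from h import *
for _ in range(6):
    S=camera("side"); o=get_obs();print(o["wrist_force"],o["eef_pos"])
E
```

```text
time_s: 25.98
eef_pos: [0.5865, -0.1433, 0.095]
eef_rot: [-0.489, 0.49, 0.511, -0.51]
wrist_force: [-2.2, -0.9, 8.8]
opening: 0.002
[-3.1211  0.3748  9.2244] [ 0.5865 -0.1433  0.095 ]
[-1.9921  1.0965  9.069 ] [ 0.5865 -0.1433  0.095 ]
[-2.2557  0.8685  8.1671] [ 0.5865 -0.1433  0.095 ]
[-2.0089  1.5361  8.804 ] [ 0.5865 -0.1433  0.095 ]
[-2.0629  0.9134  8.6376] [ 0.5865 -0.1433  0.095 ]
[-2.3349  1.8874  9.4478] [ 0.5865 -0.1433  0.095 ]
```

```bash
python3 -m jog '[[0,0.3,0.3,0,0,0,1],[0,0,0,0,0,0,1],[0,0,0,0,0,0,1],[0,0,0,0,0,0,1],[0,0,0,0,0,0,1],[0,0,0,0,0,0,1]]';python3 - <<'E'
from h import *
F=[];I=[]
for _ in range(8):
    I.append(camera("side")); o=get_obs();F.append(o["wrist_force"])
print(np.mean(F,0),o["eef_pos"],o["time_s"])
S=np.mean(I,axis=0)
P=cv2.imread("pics/s14f.png").astype(float); A=cv2.imread("pics/s8f.png").astype(float)
def prof(S):
    # sample along vial axis: points from origin flush
    th=np.radians(2.34); ex=np.array([np.cos(th),np.sin(th),0]);ey=np.array([-np.sin(th),np.cos(th),0])
    org=np.array([0.5857,-0.1332,0.053]); r=[]
    for t in np.arange(-38,39,2.):
        v=[]
        for dx in (-3,-1,1):
            p=proj("side",org+ey*(.055+t/1e3)+ex*dx/1e3+[0,0,.036])
            q=cv2.remap(S.astype(np.float32),np.float32([[p[0]]]),np.float32([[p[1]]]),cv2.INTER_LINEAR)[0,0]; v.append(q[0]/q[1])
        r.append(np.mean(v))
    return np.array(r)
t=np.arange(-38,39,2.)
for n,X in (("start",A),("after35deg",P),("now",S)):
    r=prof(X); print(n,(r*100).round(0).astype(int).tolist())
    k=np.abs(t)<24; w=np.clip(r[k]-np.percentile(r[k],50),0,None); print(" centroid",(w*t[k]).sum()/w.sum())
S=S.astype(np.uint8)
cv2.imwrite("pics/k19.png",cv2.resize(S[182:204,248:286],(760,440),interpolation=cv2.INTER_NEAREST))
cv2.imwrite("pics/k19b.png",cv2.resize(S[130:330,150:420],None,fx=2.9,fy=2.9))
E
```

```text
time_s: 26.78
eef_pos: [0.5865, -0.1433, 0.095]
eef_rot: [-0.489, 0.49, 0.511, -0.51]
wrist_force: [-2.8, 0.5, 9.7]
opening: 0.0
[-2.1097  0.8956  9.7525] [ 0.5865 -0.1433  0.095 ] 27.1833
start [55, 29, 11, 3, 1, 1, 0, 0, 0, 3, 18, 50, 71, 80, 77, 62, 39, 16, 4, 0, 0, 0, 0, 0, 1, 0, 0, 0, 0, 0, 1, 8, 29, 51, 67, 78, 86, 91, 95]
 centroid -11.233143001894014
after35deg [47, 25, 12, 3, 1, 1, 0, 0, 2, 2, 0, 2, 9, 22, 41, 59, 71, 72, 63, 46, 24, 11, 4, 0, 1, 0, 0, 1, 2, 10, 33, 56, 72, 84, 90, 92, 95, 98, 98]
 centroid -2.8583916937472313
now [50, 28, 13, 4, 2, 4, 3, 2, 3, 4, 4, 9, 17, 27, 42, 58, 68, 68, 59, 43, 22, 12, 7, 4, 4, 3, 1, 2, 3, 8, 28, 52, 72, 85, 91, 93, 96, 100, 103]
 centroid -3.716794845933786
```

View pics/k19.png

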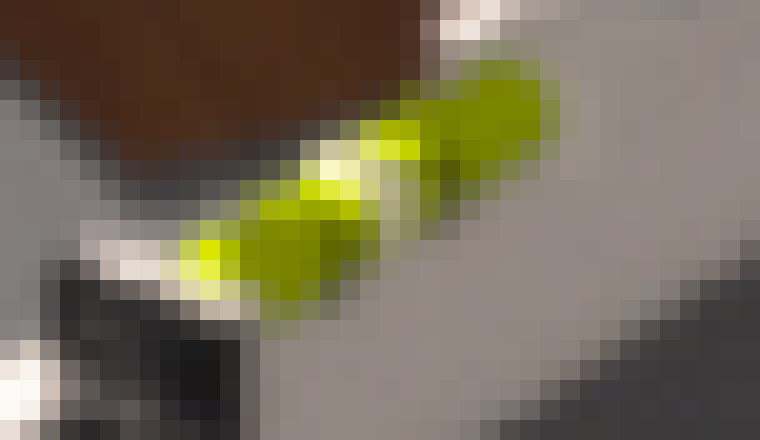

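View pics/k19b.png

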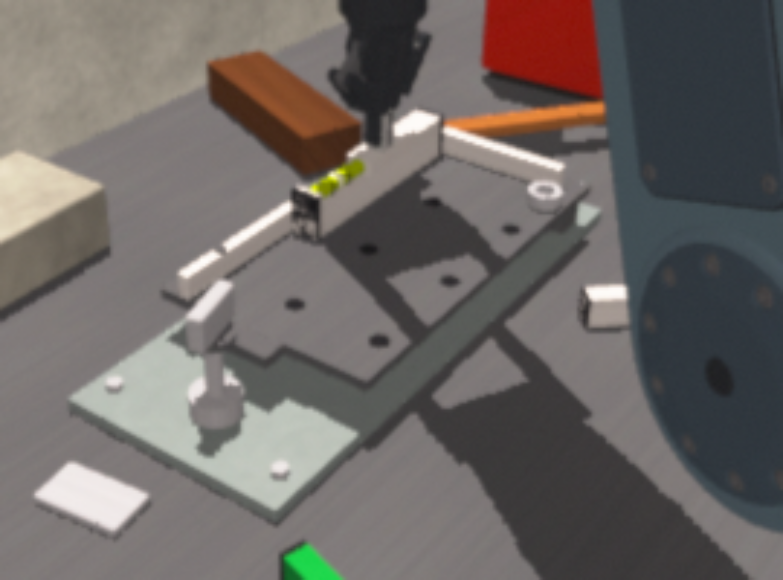

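Run:
```python
from h import *
print(get_obs()["wrist_force"]); print(hand_in())
```

```text
[-2.6603  0.8306  9.5892]
the job is handed in; nothing more can be done
None
```

The level is in the corner of the fences, the bubble is between the lines, and I handed in at about 27 s while still pressing down. No verdict was reported.

- **Level:** I pushed it against the long fence, then the end fence, then the long fence again. Each push ended in a firm stop at about 8 to 11 N. The last stop was within 0.5 mm of where a flush bar should be.
- **Bubble:** I turned the knob 39° clockwise. After I let go of the knob, the bubble measured about 0.5 mm off centre; 3 mm is allowed.
- **Press:** It averaged 9.8 N down (9.6 N at hand-in). A sideways force of about 2 to 3 N, directed into the corner, did not go away when I tried to trim it out.
- **Bubble under the press:** The arm hid the vial from the top camera, so I could only check from the side. There the bubble looked midway between both lines. A rough colour profile put it about 1 mm nearer the hinge end than expected, still inside the lines.
- **Other things:** The collar and the offcut look unmoved in the pictures. I saw no sign of contact with the wire brush, but I did not check it separately.
- **Unexplained:** When gripping the knob, the fingers stopped wider (about 30 mm) than the wing's 14 mm. The wing still turned with the tool.

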